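# Put the shrine's seals and paste pot away in their tight-lidded case

## Task

Put the seals and the seal-paste pot away in their case: slip the blade of the spatula into the slot under the front edge of the lid, lever the lid up with it and open the lid fully, and lay the spatula back level on its rest. Press every seal standing on the counter into the recess of its own shape and size in the case, upright and fully home so that its die is flush with the lining, set the white paste pot down fully home in the big round recess beside them, then push the lid shut without slamming it. Leave everything else on the counter where it is.

Things in the scene. Friction and masses are not known exactly. Their poses are not given: they have to be found in the camera images.
- case: pale wood seal case, 200 mm deep (x), 300 mm wide (y), rim 66 mm high, walls 8 mm, fixed; origin under its centre; -x is the front with the prying slot, +x the hinged back. The front faces the robot's right (world -y, within 0.25 rad). Inside, a grey lining 22 mm thick has five recesses 14 mm deep: two in front, two behind, one at the +y end
- lid (a joint): angle of the case's flat lid (9 mm thick, 200 x 300 mm, flush with the walls all round, no handle): 0 shut, grows as it opens, stop at 1.7 rad (just past upright). 280 g; a tight hinge whose friction (0.32 N m) holds the lid wherever it is left; about 3.5 N lift it at the front edge
- lid_hinge (a point): middle of the hinge line, 66 mm above the counter at the back of the case; x, y, z axes turn with the lid (the lid lies towards its -x, hinge line along y)
- lid_edge (a point): middle of the lid's free front edge, 200 mm from the hinge, at mid-thickness; moves with the lid
- slot (a point): prying slot: a notch 44 mm wide and 9 mm high (57 to 66 mm above the counter) right through the 8 mm front wall, under the middle of the lid's front edge. This point is its centre on the outer face; axes as the case
- spatula: steel seal-paste spatula, 60 g. Origin: middle of the underside of its wooden handle; x towards the blade, z up. Handle 90 mm long, 14 mm wide (y), 18 mm high (z 0 to 18 mm); blade 70 mm long beyond it, 16 mm wide, 2.5 mm thick, mid-plane 9 mm above the origin. At the start it lies level on its rest, handle underside 26 mm above the counter
- spatula_tip (a point): tip of the spatula's blade: 115 mm ahead (x) and 9 mm above (z) the spatula's origin
- rest: pale wooden tool rest, fixed, base 100 x 46 x 6 mm, with two cradles 66 mm apart along x (8 mm thick, 58 mm free between), each with a notch open to the top, about 20 mm wide at its floor 26 mm above the counter, sides up to 37 mm. Origin under its centre; x runs along the tool lying on it, whose handle middle belongs midway between the cradles
- recess_large (a point): centre of the floor of the large square recess, 54 x 54 mm, front middle of the case (x -43, y 0 mm in the case's frame); floor 8 mm above the counter, mouth 22 mm. Axes of all recesses as the case
- recess_round (a point): centre of the floor of the round recess, 50 mm diameter, front, -y end (x -43, y -95 mm); same heights
- recess_long (a point): centre of the floor of the oblong recess, 66 mm (case x) by 34 mm (case y), back middle (x 43, y 0 mm); same heights
- recess_small (a point): centre of the floor of the small square recess, 38 x 38 mm, back, -y end (x 43, y -95 mm); same heights
- recess_pot (a point): centre of the floor of the largest round recess, 60 mm diameter, alone at the +y end of the case (x 0, y 92 mm); same heights
- ink_pot: white porcelain pot of seal paste with its lid on, a plain cylinder 56 mm in diameter, 30 mm high, with a thin blue line round it; always there. Origin: centre of the underside; z up. 160 g. In its recess it stands 16 mm proud of the lining
- seal_large: large square seal: a 14 mm thick brown wooden die 50 x 50 mm with a pale bar grip on its middle, 34 mm long (along x), 16 mm wide (along y), 34 mm tall, so 48 mm in all. Origin: centre of the underside of the die; z up. About 150 g, low and stable. Stands upright on the counter at the start; absent in some runs
- seal_round: round seal: a pale round grip 20 mm in diameter and 34 mm tall on a 14 mm thick brown wooden die 46 mm in diameter, 48 mm in all. Origin: centre of the underside; z up. 120 g. Stands upright; absent in some runs
- seal_long: oblong seal: a 14 mm thick brown wooden die 62 mm (x) by 30 mm (y) with a pale bar grip on its middle, 36 mm long (along x), 16 mm wide (along y), 34 mm tall, so 48 mm in all. Origin: centre of the underside of the die; z up. About 120 g, low and stable. Stands upright on the counter at the start; absent in some runs
- seal_small: small square seal: a 14 mm thick brown wooden die 34 x 34 mm with a pale bar grip on its middle, 22 mm long (along x), 16 mm wide (along y), 34 mm tall, so 48 mm in all. Origin: centre of the underside of the die; z up. About 90 g, low and stable. Stands upright on the counter at the start; absent in some runs
- inkstone: bystander: dark inkstone, 130 x 75 x 18 mm, origin under its centre
- paperweight: bystander: steel bar 170 x 20 x 12 mm, origin under its centre
- calculator: bystander: white desk calculator, 130 x 85 x 17 mm, origin under its centre
- teacup: bystander: blue tea cup, 72 mm diameter, 65 mm high, origin under its centre
- dropper: bystander: white porcelain water dropper, 36 mm diameter, 22 mm high, among the seals, origin under its centre
- slips: bystander: stack of paper slips 105 x 150 x 22 mm, origin under its centre
There are look-alikes about, which are no part of the job. Leave any turquoise or yellow look-alike of the seal_round alone.

How it is judged:
By the outcome, as a careful person would: the job done as asked, in the order asked, and still so for the second after the job is handed in, with the robot touching nothing.
Of seal_large, seal_round, seal_long, seal_small only 2 to 4 are there at a start; the rules pass over those that are not, and their reading is None.
At some moment in a run one of seal_large, seal_round, seal_long, seal_small, ink_pot may be knocked a few centimetres aside while the robot is not near it.
It also fails if it takes over 210 s, if anything falls off the work surface, if the arm or the gripper's body presses on something with over 40 N, if the wrist force passes 120 N, or if a joint passes its speed limit or range.

## Robot

A 7-joint arm with a two-finger parallel gripper is mounted at the origin on the work surface. World frame = base frame: x ahead of the robot, y to its left, z up, the work surface at z = 0. Lengths are in m, angles in rad, forces in N, time in s.
With the tool pointing down it reaches from about 0.35 to 0.9 m from the base axis. Payload 19.9 kg.
Tool frame: the origin (TCP) lies between the finger pads; the fingertips stand 19 mm ahead of it and the grasp point (between the pads) is the TCP; x points along the fingers, y is the direction in which the jaws open and shut, and the axes are right-handed (so a half turn about x gives the same grasp; the last joint's range is limited). The gripper opens to 85 mm and grips with 20 to 120 N. Pads are 22 mm wide; open, the fingers measure 114 mm over their backs; the gripper's body (76 mm by 85 mm) begins 54 mm behind the grasp point. The pads swing forward as they close: fully open they stand 13 mm farther back than shut.
Start: joints at [1.268, 0.417, -0.01, 1.614, 0.005, 1.111, -0.053], TCP at [0.161, -0.604, 0.25] pointing down, gripper open.
Joint ranges: [-2.81, 2.81], [-0.39, 2.02], [-1.27, 1.25], [0.06, 2.57], [-1.19, 4.33], [0.19, 2], [-2.82, 2.82]. Speed limits (rad/s): [1.89, 1.89, 2.39, 2.39, 3.01, 3.01, 3.01].

## Interface

Orientations are given as a rotation vector (axis times angle).
In Python, from rig import observe, camera, bot gives the robot as it stands.
- The arm moves only by the shell command python3 -m jog 'ROWS' [FORCE]. ROWS is JSON, one flat list of numbers, 7 for each row, row after row: the turn, a rotation vector about the world's x, y, z in degrees, then the shift along the world's x, y, z in m, then the opening in per cent of the stroke, from 0 (shut) to 100 (fully open). In form: [ax, ay, az, tx, ty, tz, gripper, ax, ay, az, tx, ty, tz, gripper, ...]. A call has 1 to 8 rows; each row shifts and turns the commanded pose from where the row before left it; what a row does not reach is not made up. A row lasts 1/10 s, in which the tool goes at most 50 mm and 8.59 degrees, less where a joint would pass 70% of its speed; a pose out of reach is approached as far as the arm can. A call is refused whole if a number of a shift passes 0.05 or a number of a turn 8.59, either way. A call with a gripper value outside its range is refused whole. The fingers move at their own pace and stop on an object; FORCE is the grip in N (left out, the last holds). Time passes only in rows, so rows that do not move let the fingers close. It gives the time, the measured TCP pose, the force and the opening at its end, in the units of the state.
- observe(): the state, without advancing time (a new reading comes with each control period).
- camera(name): name is "scene" or "side" or "wrist"; returns a dict with "img" (480x640x3 uint8, red, green, blue), "depth" (480x640 float32, m along the optical axis (not along the pixel's ray), 0 where there is no reading), "intrinsics" (3x3 intrinsics, pixels), "R" (3x3) and "t" (3): a world point X has camera coordinates R X + t. Camera axes: x right, y down, z forward; pixel columns grow to the right and rows downward; lengths in m; the calibration is good to about 2 mm. A picture is of the moment at which its call begins.
- bot.job_done(): hands the job in, once; it reports no verdict.
The state is a dict: "time_s": time; "qpos": joint angles; "joint_velocities": joint speeds; "joint_efforts": joint torques, N m; "tcp_pos": TCP position; "orientation": TCP orientation; "ft_force": force on the tool from outside, world axes, zero at the start; "ft_torque": the same for the moment, N m; "gripper_width": opening from 0.0 (shut) to 1.0 (fully open).
Only numpy, scipy, OpenCV 4.12 (cv2) and the standard library are available. Lean on these libraries where they do the work, as an engineer would, in place of code of your own. Each camera call takes 0.05 s, during which the arm holds its last target.

## Working session

There is one attempt and no reset: what is moved stays moved. The work goes in short steps, Python scripts to look and compute and a shell command to move; the robot and the scene stay as the last step left them, time stands still between calls to the robot, and variables do not carry over. Pictures are saved under pics/ and viewed, and the job is handed in when it is done.

```bash
ls; mkdir -p pics; python3 - <<'E'
from rig import observe,camera
import cv2
o=observe(); print(o)
for n in ['scene','side','wrist']:
    c=camera(n); cv2.imwrite(f'pics/{n}0.png',c['img'][:,:,::-1]); print(n,c['intrinsics'].round(1).tolist(),c['R'].round(3).tolist(),c['t'].round(3).tolist())
E
```

```text
pics
{'time_s': 0.0, 'qpos': array([ 1.26848969,  0.41802505, -0.01027376,  1.61417164,  0.00469243,
        1.11065939, -0.05299886]), 'joint_velocities': array([-0.00088035, -0.00031441,  0.00103635, -0.00092074,  0.00071295,
        0.00047936,  0.00077787]), 'joint_efforts': array([-2.87631119e-04, -8.64444923e+01,  6.78762831e-01, -4.34898627e+01,
        1.91114499e-02,  7.36780901e-03, -5.38558118e-05]), 'tcp_pos': array([ 0.16105871, -0.60356654,  0.24962956]), 'orientation': array([ 2.08255457,  0.27440945, -2.08309376]), 'ft_force': array([-0.18811542, -0.90392535,  0.287799  ]), 'ft_torque': array([0.05471693, 0.00511911, 0.01892617]), 'gripper_width': 0.997295370180676}
scene [[440.8, 0.0, 311.2], [0.0, 440.8, 242.8], [0.0, 0.0, 1.0]] [[0.761, 0.649, 0.014], [0.513, -0.588, -0.626], [-0.397, 0.484, -0.78]] [-0.474, -0.219, 1.286]
side [[487.8, 0.0, 316.2], [0.0, 487.8, 244.4], [0.0, 0.0, 1.0]] [[0.967, -0.253, -0.007], [-0.139, -0.507, -0.851], [0.212, 0.824, -0.526]] [-0.556, 0.153, 1.003]
wrist [[407.6, 0.0, 326.3], [0.0, 407.6, 235.2], [0.0, 0.0, 1.0]] [[0.257, -0.966, -0.0], [-0.915, -0.244, 0.321], [-0.311, -0.083, -0.947]] [-0.623, -0.041, 0.38]
```

View pics/scene0.png

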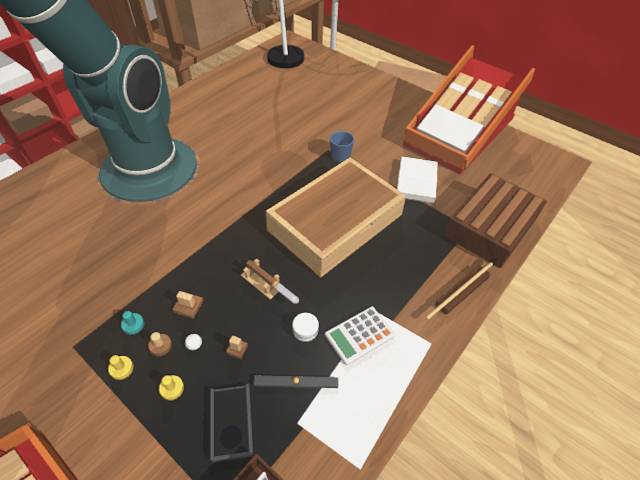

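View pics/side0.png

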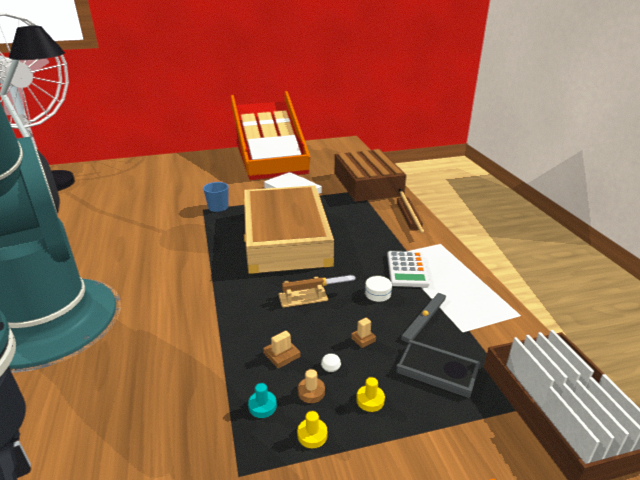

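View pics/wrist0.png

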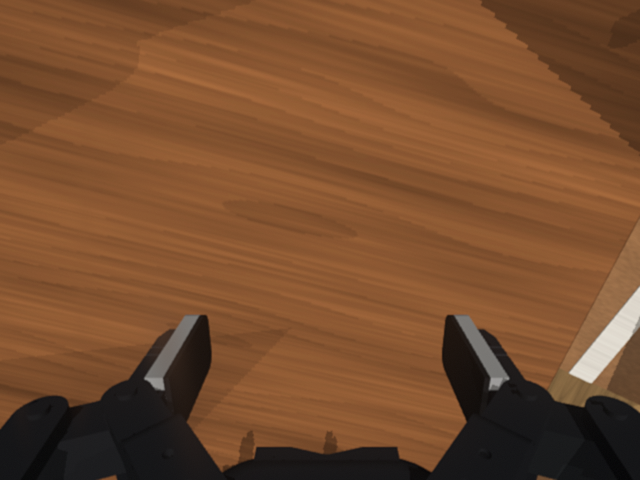

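Scene view: the case is at about (335,215), the spatula on its rest at (270,282), the pot at (305,326). The seals are a bar-grip one at (187,303), a brown round one at (160,343) and a small one at (236,346). The white dropper is at (193,342), with turquoise and yellow look-alikes around. Next I'll measure the poses.

```bash
cat > h.py <<'E'
import numpy as np, cv2
from rig import observe,camera
from scipy.spatial.transform import Rotation as Rn
def cloud(c):
    d=c['depth'];K=c['intrinsics'];v,u=np.mgrid[0:480,0:640]
    P=np.stack([(u-K[0,2])/K[0,0]*d,(v-K[1,2])/K[1,1]*d,d],-1)
    W=(P-c['t'])@c['R']; W[d<=0]=np.nan
    return W
def proj(c,X):
    p=np.atleast_2d(X)@c['R'].T+c['t']; q=p@c['intrinsics'].T
    return q[:,:2]/q[:,2:]
def rect(P):
    (x,y),(a,b),t=cv2.minAreaRect(P[:,:2].astype(np.float32)*1000)
    return (round(x,1),round(y,1)),(round(a,1),round(b,1)),round(t,1)
def circ(P):
    A=np.c_[2*P[:,:2],np.ones(len(P))];s=np.linalg.lstsq(A,(P[:,:2]**2).sum(1),rcond=None)[0]
    return s[:2]*1000
E
python3 - <<'E'
from h import *
for n in ['scene','side']:
    c=camera(n);W=cloud(c);np.save(n+'W.npy',W);np.save(n+'I.npy',c['img'])
    z=W[...,2]
    m=(z>0.008)&(z<0.12)&(W[...,0]>0.1)&(W[...,0]<1)&(W[...,1]>-0.75)&(W[...,1]<0.5)
    k,l,s,ce=cv2.connectedComponentsWithStats(m.astype(np.uint8))
    print(n)
    for i in range(1,k):
        if s[i,4]<60: continue
        P=W[l==i]; print(ce[i].round(),s[i,4],'ctr',np.nanmedian(P,0).round(3),'zmax',np.nanpercentile(P[:,2],98).round(3),rect(P))
E
```

```text
scene
[344. 207.] 10741 ctr [0.566 0.192 0.075] zmax 0.079 ((509.3, 280.3), (469.7, 345.7), 83.7)
[172. 183.] 409 ctr [ 0.113 -0.002  0.011] zmax 0.016 ((119.7, 1.4), (178.4, 39.2), 89.8)
[485. 237.] 5365 ctr [0.88  0.36  0.068] zmax 0.075 ((859.1, 294.4), (411.1, 160.3), 90.0)
[269. 280.] 646 ctr [ 0.558 -0.07   0.036] zmax 0.045 ((561.4, -67.7), (44.6, 159.5), 88.1)
[187. 303.] 489 ctr [ 0.455 -0.229  0.016] zmax 0.049 ((448.5, -224.0), (51.3, 51.2), 23.0)
[359. 334.] 2162 ctr [ 0.787 -0.034  0.014] zmax 0.017 ((785.6, -30.7), (130.8, 85.2), 71.9)
[132. 321.] 367 ctr [ 0.401 -0.335  0.014] zmax 0.048 ((396.9, -334.0), (44.6, 40.6), 77.1)
[305. 326.] 568 ctr [ 0.691 -0.1    0.029] zmax 0.032 ((688.0, -97.1), (54.0, 54.4), 81.9)
[159. 343.] 382 ctr [ 0.486 -0.328  0.014] zmax 0.048 ((482.5, -326.2), (45.3, 40.5), 71.1)
[193. 341.] 197 ctr [ 0.534 -0.277  0.019] zmax 0.023 ((530.9, -276.3), (31.3, 29.2), 48.3)
[237. 346.] 294 ctr [ 0.615 -0.23   0.018] zmax 0.049 ((609.4, -224.8), (33.6, 34.6), 19.9)
[120. 366.] 430 ctr [ 0.467 -0.41   0.014] zmax 0.048 ((463.1, -409.2), (45.2, 43.7),
[... 1153 characters left out ...]
22] zmax 0.049 ((609.2, -229.2), (34.1, 34.5), 17.3)
[281. 348.] 701 ctr [ 0.447 -0.235  0.017] zmax 0.049 ((448.5, -227.9), (50.9, 52.2), 20.3)
[570. 405.] 14045 ctr [ 0.841 -0.501  0.052] zmax 0.077 ((869.2, -472.0), (242.7, 154.6), 89.5)
[331. 362.] 250 ctr [ 0.527 -0.285  0.018] zmax 0.023 ((528.7, -281.8), (31.2, 30.3), 23.4)
[311. 386.] 571 ctr [ 0.478 -0.335  0.015] zmax 0.048 ((479.3, -330.7), (42.2, 44.4), 76.4)
[371. 394.] 598 ctr [ 0.568 -0.378  0.014] zmax 0.048 ((570.1, -373.6), (43.6, 45.1), 66.7)
[262. 400.] 617 ctr [ 0.394 -0.344  0.014] zmax 0.048 ((394.7, -339.5), (41.9, 44.6), 83.7)
[312. 429.] 704 ctr [ 0.458 -0.419  0.014] zmax 0.048 ((459.7, -414.0), (42.0, 43.6), 75.3)
```

```bash
python3 - <<'E'
from h import *
for n in ['scene','side']:
    W=np.load(n+'W.npy');I=np.load(n+'I.npy');z=W[...,2]
    box=(W[...,0]>0.38)&(W[...,0]<0.78)&(W[...,1]>-0.02)&(W[...,1]<0.34)
    m=box&(z>0.066)&(z<0.085)
    k,l,s,ce=cv2.connectedComponentsWithStats(m.astype(np.uint8));i=1+np.argmax(s[1:,4])
    P=W[l==i]; print(n,'lid',rect(P),np.nanmedian(P[:,2]))
    # spatula
    b=(W[...,0]>0.48)&(W[...,0]<0.68)&(W[...,1]>-0.14)&(W[...,1]<-0.02)
    Q=W[b&(z>0.0395)&(z<0.06)]; print('handle top',rect(Q),np.median(Q[:,2]))
    d=Q[:,:2]-Q[:,:2].mean(0);w,v=np.linalg.eigh(d.T@d);print('axis',np.degrees(np.arctan2(v[1,1],v[0,1])))
    B=b&(z>0.03)&(z<0.039)&(I.min(-1)>110)&((I.max(-1).astype(int)-I.min(-1))<60); Q2=W[B]; print('blade',rect(Q2),np.median(Q2[:,2]),len(Q2))
    R=W[b&(z>0.003)&(z<0.009)]; print('restbase',rect(R),len(R))
    # bars
    for nm,x,y in [('large',.4485,-.226),('round',.481,-.3285),('small',.609,-.227),('pot',.689,-.099)]:
        q=W[(abs(W[...,0]-x)<.045)&(abs(W[...,1]-y)<.045)&(np.hypot(W[...,0]-x,W[...,1]-y)<.04)&(z>(0.042 if nm!='pot' else .026))]
        print(nm,rect(q),len(q),np.median(q[:,2]))
for n in ['scene','side']:
    I=np.load(n+'I.npy'); r=(slice(240,310),slice(220,320)) if n=='scene' else (slice(250,320),slice(260,370))
    cv2.imwrite(f'pics/z{n}.png',cv2.resize(I[r][:,:,::-1],None,fx=6,fy=6,interpolation=cv2.INTER_CUBIC))
E
```

```text
scene lid ((541.9, 194.8), (304.4, 202.5), 83.3) 0.07568637352407892
handle top ((531.2, -68.5), (21.0, 98.8), 83.6) 0.04290854218425869
axis 178.49304963667294
blade ((631.9, -77.2), (42.1, 115.2), 66.1) 0.03498381101792949 228
restbase ((579.9, -78.3), (116.8, 195.0), 88.7) 330
large ((448.6, -224.7), (34.9, 16.6), 17.8) 103 0.04625360164503655
round ((480.7, -326.1), (17.9, 18.3), 50.1) 71 0.04647576097434869
small ((609.5, -224.8), (21.8, 15.5), 15.5) 79 0.04660448282190267
pot ((687.6, -96.7), (53.0, 54.0), 80.3) 459 0.029138552696282054
side lid ((541.3, 189.8), (304.6, 203.8), 83.8) 0.07632196000100837
handle top ((530.2, -71.1), (15.6, 94.8), 88.9) 0.04307091886277617
axis 178.67291769231616
blade ((634.1, -81.7), (41.0, 112.5), 65.6) 0.03545351604927261 173
restbase ((579.7, -81.2), (199.1, 115.1), 0.0) 539
large ((448.0, -227.6), (32.7, 17.4), 22.3) 136 0.046912639279691026
round ((479.8, -330.2), (17.2, 18.7), 63.8) 97 0.04697775420892194
small ((608.9, -228.6), (20.7, 16.8), 25.1) 79 0.04681187311990663
pot ((687.7, -100.3), (55.9, 54.1), 52.5) 336 0.029331256822231973
```

View pics/zscene.png

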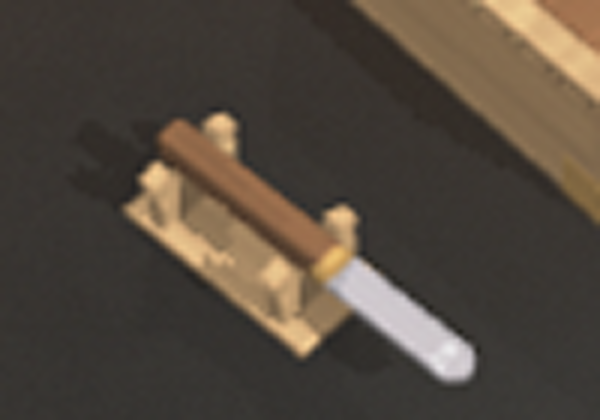

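View pics/zside.png

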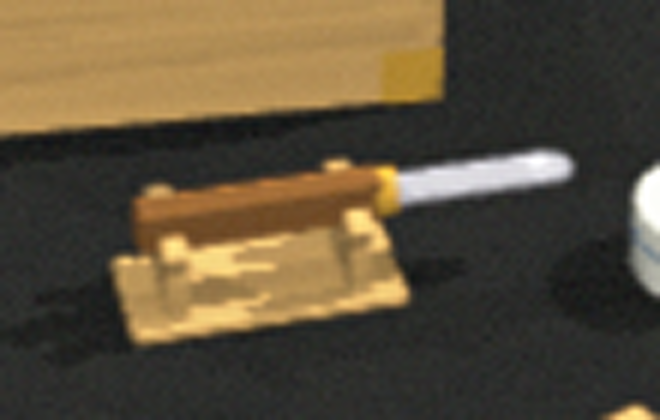

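```bash
python3 - <<'E'
from h import *
W=np.load('sceneW.npy')
for p in [(268,212),(321,270),(403,198),(350,162),(373,222),(295,245)]: print(p,W[p[1],p[0]].round(3))
I=np.load('sceneI.npy');cv2.imwrite('pics/zc.png',cv2.resize(I[150:290,255:415][:,:,::-1],None,fx=4.5,fy=4.2,interpolation=cv2.INTER_CUBIC))
I=np.load('sideI.npy');cv2.imwrite('pics/zc2.png',cv2.resize(I[175:285,230:345][:,:,::-1],None,fx=5.,fy=5,interpolation=cv2.INTER_CUBIC))
E
```

```text
(268, 212) [0.432 0.058 0.072]
(321, 270) [nan nan nan]
(403, 198) [0.655 0.322 0.068]
(350, 162) [0.475 0.334 0.077]
(373, 222) [0.644 0.206 0.066]
(295, 245) [0.534 0.043 0.04 ]
```

View pics/zc.png

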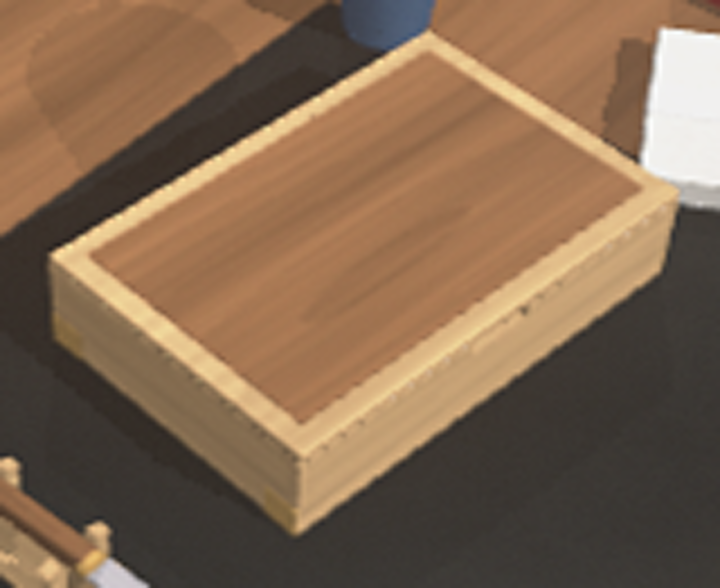

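View pics/zc2.png

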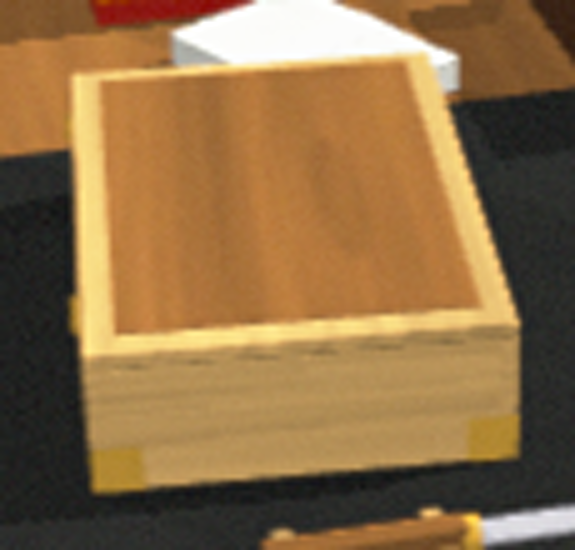

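```bash
python3 - <<'E'
from h import *
o=observe();print(Rn.from_rotvec(o['orientation']).as_matrix().round(3).tolist())
E
python3 -m jog '[0,0,0,0.025,0.036,0,100, 0,0,0,0.025,0.036,0,100, 0,0,0,0.025,0.036,0,100, 0,0,0,0.025,0.036,0,100, 0,0,0,0.025,0.036,0,100, 0,0,0,0.025,0.036,0,100, 0,0,0,0.025,0.036,0,100, 0,0,0,0.025,0.036,0,100]'
python3 -m jog '[0,0,0,0.025,0.036,0,100, 0,0,0,0.025,0.036,0,100, 0,0,0,0.025,0.036,0,100, 0,0,0,0.025,0.036,0,100, 0,0,0,0.025,0.036,0,100, 0,0,0,0.025,0.036,0,100]'
python3 - <<'E'
from h import *
c=camera('wrist'); cv2.imwrite('pics/w1.png',c['img'][:,:,::-1]); np.savez('w1.npz',**c)
o=observe();print(o['tcp_pos'],o['time_s'],o['qpos'].round(2))
E
```

```text
[[-0.0, 0.258, -0.966], [0.001, -0.966, -0.258], [-1.0, -0.001, 0.0]]
time_s: 1.05
tcp_pos: [0.3618, -0.3143, 0.2504]
orientation: [2.082, 0.273, -2.082]
ft_force: [0.7, -0.0, -1.0]
gripper_width: 1.002
time_s: 1.65
tcp_pos: [0.5119, -0.0983, 0.2504]
orientation: [2.083, 0.273, -2.082]
ft_force: [-0.1, -1.3, -0.2]
gripper_width: 1.001
[ 0.51500935 -0.09174266  0.25059366] 1.7 [ 0.46  0.26 -0.4   1.86  0.11  1.05 -1.29]
```

View pics/w1.png

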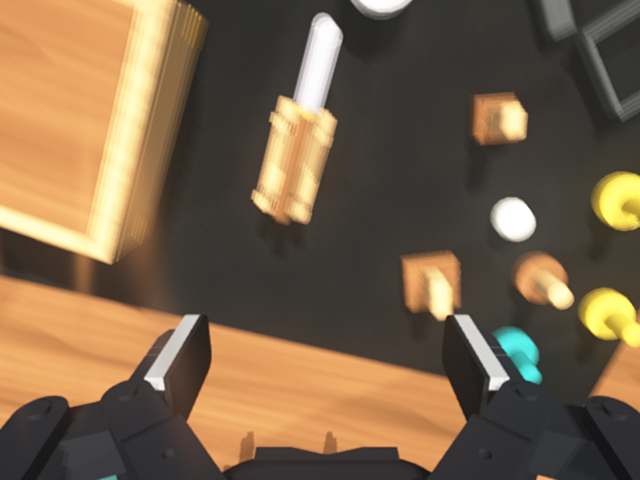

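The arm was still moving, so the picture is blurred: rest at (295,160), seals on the right. Now to view the far (+x) face for the slot.

```bash

python3 -m jog '[0,0,0,0.025,0.036,0,100, 0,0,0,0.025,0.036,0,100, 0,0,0,0.025,0.036,0,100, 0,0,0,0.025,0.036,0,100, 0,0,0,0.025,0.036,0,100, 0,0,0,0.025,0.036,0,100, 0,0,0,0.025,0.036,0,100, 0,0,0,0.025,0.036,0,100]'
python3 -m jog '[0,0,0,0,0,0,100, 0,0,0,0,0,0,100]'
python3 - <<'E'
from h import *
c=camera('wrist'); cv2.imwrite('pics/w2.png',c['img'][:,:,::-1]); np.savez('w2.npz',**c)
o=observe();print(o['tcp_pos'],o['time_s'],o['qpos'].round(2))
E
```

```text
time_s: 2.5
tcp_pos: [0.712, 0.1894, 0.25]
orientation: [2.082, 0.272, -2.083]
ft_force: [0.2, -0.4, 1.4]
gripper_width: 1.0
time_s: 2.7
tcp_pos: [0.711, 0.1891, 0.2493]
orientation: [2.08, 0.275, -2.083]
ft_force: [0.0, -0.0, -0.3]
gripper_width: 1.001
[0.71102532 0.18776151 0.24976596] 2.75 [-0.04  0.66 -0.43  1.28  0.27  1.26 -1.78]
```

View pics/w2.png

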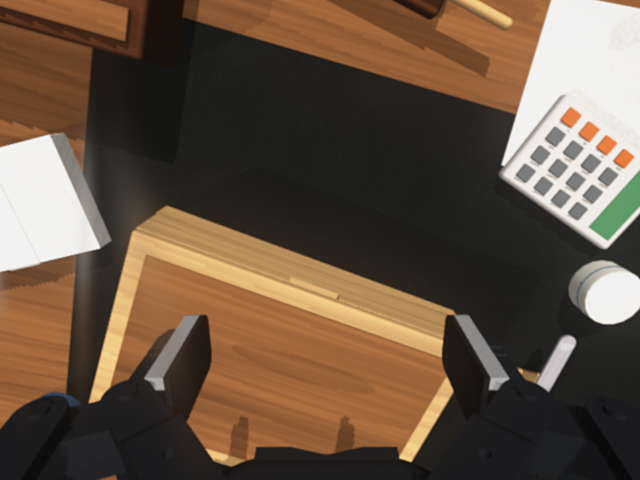

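The slot shows clearly at (290–338, 278–298), in the middle of the +x face. So the front faces world +x, away from the robot, and not -y as the task says. I'll go by the picture, and measure it now.

```bash
python3 - <<'E'
from h import *
c=dict(np.load('w2.npz'));W=cloud(c)
z=W[...,2]
m=(z>0.068)&(z<0.085);k,l,s,ce=cv2.connectedComponentsWithStats(m.astype(np.uint8))
print('lid z',np.nanmedian(z[250:300,300:340]))
# front face edge: top lid edge points per column
for u in range(180,440,20):
    col=np.where(m[:,u])[0]
    v=col[0]; print(u,v,W[v+1,u].round(4),end=' | ')
print()
cv2.imwrite('pics/w2z.png',cv2.resize(c['img'][255:320,260:370][:,:,::-1],None,fx=6,fy=6,interpolation=cv2.INTER_NEAREST))
for p in [(315,289),(291,280),(338,296),(300,288),(330,296)]: print(p,W[p[1],p[0]])
E
```

```text
lid z 0.031219605346289096
180 243 [0.654  0.2954 0.0685] | 200 251 [0.6524 0.2785 0.0708] | 220 258 [0.6498 0.2624 0.069 ] | 240 266 [0.6478 0.2454 0.0707] | 260 273 [0.6467 0.2285 0.0722] | 280 280 [0.6444 0.2116 0.0713] | 300 287 [0.6424 0.1944 0.0711] | 320 294 [0.6401 0.1769 0.0705] | 340 301 [0.6387 0.1594 0.0716] | 360 308 [0.6362 0.1414 0.0705] | 380 315 [0.6345 0.1234 0.0711] | 400 322 [0.6324 0.105  0.0709] | 420 330 [0.6298 0.0865 0.0717] | 
(315, 289) [0.63786881 0.18091068 0.05708756]
(291, 280) [0.64079249 0.20272063 0.05709313]
(338, 296) [0.6380422  0.16061002 0.06017395]
(300, 288) [0.64238571 0.19436939 0.0711016 ]
(330, 296) [0.63469104 0.16674235 0.05697161]
```

View pics/w2z.png

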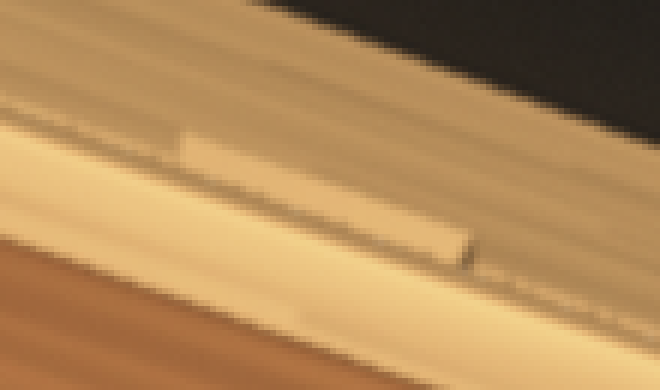

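```bash

python3 -m jog '[0,0,-2,-0.0225,-0.0325,-0.006,100, 0,0,-2,-0.0225,-0.0325,-0.006,100, 0,0,-2,-0.0225,-0.0325,-0.006,100, 0,0,-2,-0.0225,-0.0325,-0.006,100, 0,0,-2,-0.0225,-0.0325,-0.006,100, 0,0,-2,-0.0225,-0.0325,-0.006,100, 0,0,-2,-0.0225,-0.0325,-0.006,100, 0,0,-2,-0.0225,-0.0325,-0.006,100]'
python3 -m jog '[0,0,0,0,0,0,60, 0,0,0,0,0,0,60]'
python3 - <<'E'
from h import *
c=camera('wrist'); cv2.imwrite('pics/w3.png',c['img'][:,:,::-1]); np.savez('w3.npz',**c)
o=observe();print(o['tcp_pos'],o['time_s'],o['qpos'].round(2))
W=cloud(c);z=W[...,2];I=c['img'].astype(int)
b=(W[...,0]>.46)&(W[...,0]<.68)&(W[...,1]>-.13)&(W[...,1]<-.01)
Q=W[b&(z>.039)&(z<.05)];print('handle top',rect(Q),np.median(Q[:,2]),len(Q))
B=W[b&(z>.03)&(z<.0385)&(W[...,0]>.59)];print('blade',rect(B),np.median(B[:,2]),len(B),B[:,0].max())
R=W[b&(z>.0035)&(z<.0085)];print('base',rect(R),len(R))
C=W[b&(z>.031)&(z<.038)&(W[...,0]<.58)];print('cr',rect(C))
E
```

```text
time_s: 3.55
tcp_pos: [0.5293, -0.0744, 0.2025]
orientation: [-2.211, 0.025, 2.21]
ft_force: [1.4, -0.7, -0.0]
gripper_width: 1.0
time_s: 3.75
tcp_pos: [0.5304, -0.0736, 0.2028]
orientation: [-2.212, 0.025, 2.21]
ft_force: [1.0, 1.0, -0.2]
gripper_width: 0.687
[ 0.53095803 -0.07247247  0.20284945] 3.8 [ 0.38  0.33 -0.36  1.87  0.14  0.96 -1.64]
handle top ((530.1, -63.4), (93.7, 27.9), 3.5) 0.04351383108322931 2403
blade ((635.6, -77.0), (38.1, 96.1), 63.3) 0.03592791820713647 2337 0.6722046720884378
base ((572.2, -83.3), (76.9, 198.0), 76.0) 3091
cr ((534.8, -66.2), (44.2, 90.7), 88.9)
```

View pics/w3.png

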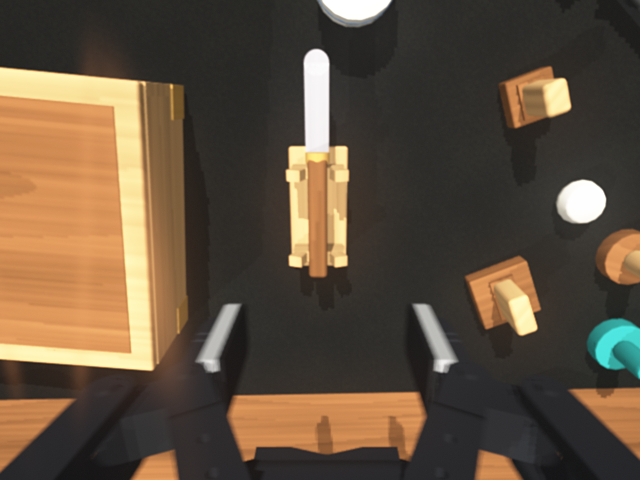

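```bash
python3 - <<'E'
from h import *
c=dict(np.load('w3.npz'));W=cloud(c)
I=c['img'].astype(int)
for v in [60,80,100,120,140,160,170,200,220,240,270,274]:
    z=W[v,300:336,2]; 
    thr=.03 if v<156 else .040
    u=np.where(z>thr)[0]+300
    print(v,u[0],u[-1],W[v,u[0]].round(4),W[v,u[-1]].round(4))
cc=-c['R'].T@c['t'];print('cam',cc)
E
```

```text
60 306 328 [ 0.6365 -0.0614  0.0363] [ 0.6362 -0.0758  0.0362]
80 306 329 [ 0.6243 -0.0609  0.036 ] [ 0.624  -0.0762  0.0354]
100 306 329 [ 0.6117 -0.0605  0.0371] [ 0.6113 -0.076   0.0353]
120 306 329 [ 0.5987 -0.06    0.0371] [ 0.5983 -0.0757  0.0358]
140 307 328 [ 0.5852 -0.0601  0.0362] [ 0.5849 -0.0747  0.0366]
160 308 327 [ 0.572  -0.0605  0.0403] [ 0.5718 -0.0737  0.0409]
170 308 327 [ 0.5652 -0.0603  0.0413] [ 0.565  -0.0736  0.0419]
200 309 327 [ 0.544  -0.0603  0.043 ] [ 0.5436 -0.0731  0.0424]
220 309 327 [ 0.5287 -0.0597  0.0415] [ 0.5288 -0.0728  0.0427]
240 309 327 [ 0.5128 -0.0591  0.0402] [ 0.5131 -0.0725  0.0419]
270 310 327 [ 0.4891 -0.059   0.0415] [ 0.4892 -0.072   0.0424]
274 310 327 [ 0.4859 -0.0589  0.0417] [ 0.4855 -0.0719  0.0415]
cam [ 0.61309743 -0.07367958  0.32628396]
```

```bash

python3 -m jog '[0,0,0,0.005,0.0045,-0.04,60, 0,0,0,0,0,-0.04,60, 0,0,0,0,0,-0.04,60, 0,0,0,0,0,-0.028,60, 0,0,0,0,0,-0.01,60, 0,0,0,0,0,-0.01,60, 0,0,0,0,0,0,60]' 80
python3 - <<'E'
from h import *
for n in ['scene']:
    c=camera(n);I=c['img'][220:320,200:330];cv2.imwrite(f'pics/g1.png',cv2.resize(I[:,:,::-1],None,fx=5,fy=5))
E
```

```text
time_s: 4.5
tcp_pos: [0.5364, -0.0671, 0.0343]
orientation: [-2.212, 0.02, 2.212]
ft_force: [-1.0, 0.7, 1.3]
gripper_width: 0.602
```

View pics/g1.png

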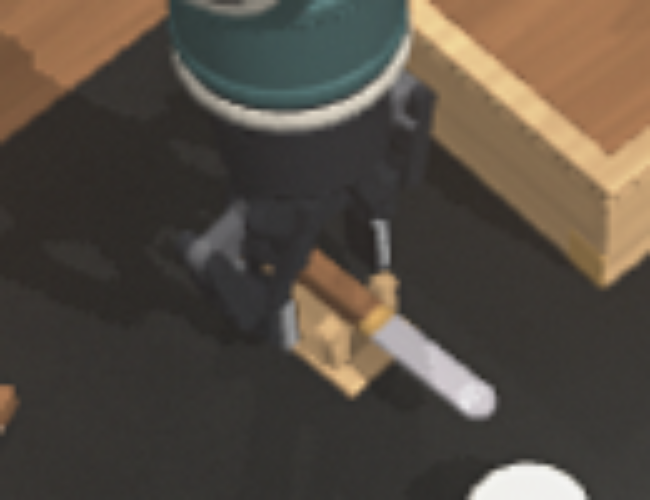

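The fingers straddle the handle, clear of the cradles. Close.

```bash

python3 -m jog '[0,0,0,0,0,0,0, 0,0,0,0,0,0,0, 0,0,0,0,0,0,0, 0,0,0,0,0,0,0, 0,0,0,0,0,0,0, 0,0,0,0,0,0,0]' 80
python3 -c "
from h import *
o=observe();print(o['tcp_pos'],Rn.from_rotvec(o['orientation']).as_matrix().round(4).tolist(),o['ft_torque'])"
```

```text
time_s: 5.15
tcp_pos: [0.5367, -0.0674, 0.0353]
orientation: [-2.214, 0.021, 2.211]
ft_force: [-2.7, 0.4, 11.9]
gripper_width: 0.152
[ 0.53668344 -0.06740676  0.0352887 ] [[0.0013, -0.0185, -0.9998], [-0.0003, -0.9998, 0.0185], [-1.0, 0.0002, -0.0013]] [ 0.08918948  0.65272568 -0.03479435]
```

```bash

python3 -m jog '[0,0,0,0,0,0.02,0, 0,0,0,0,0,0.04,0, 0,0,0,0,0,0.04,0, 0,0,0,0,0,0.04,0, 0,0,8.3,0.0115,0.011,0.025,0, 0,0,8.3,0.0115,0.011,0,0, 0,0,8.3,0.0115,0.011,0,0, 0,0,8.3,0.0115,0.011,0,0]'
python3 -m jog '[0,0,8.3,0.0115,0.011,0,0, 0,0,8.3,0.0115,0.011,0,0, 0,0,8.3,0.0115,0.011,0,0, 0,0,8.3,0.0115,0.011,0,0, 0,0,8.3,0.0115,0.011,0,0, 0,0,8.3,0.0115,0.011,0,0, 0,0,8.3,0.0115,0.011,0,0, 0,0,8.3,0.0115,0.011,0,0]'
python3 -m jog '[0,0,8.3,0.0115,0.011,0,0, 0,0,8.3,0.0115,0.011,0,0, 0,0,8.3,0.0115,0.011,0,0, 0,0,8.3,0.0115,0.011,0,0, 0,0,8.3,0.0115,0.011,0,0, 0,0,8.3,0.0115,0.011,0,0, 0,0,8.3,0.0115,0.011,0,0, 0,0,8.3,0.0115,0.011,0,0]'
python3 -m jog '[0,0,8.3,0.0115,0.011,0,0, 0,0,0,0,0,0,0, 0,0,0,0,0,0,0]'
python3 - <<'E'
from h import *
o=observe();M=Rn.from_rotvec(o['orientation']).as_matrix();print(o['tcp_pos'],'heading',np.degrees(np.arctan2(-M[1,2],-M[0,2])),M.round(3).tolist(),o['qpos'].round(2))
for n in ['scene','side','wrist']:
    c=camera(n);cv2.imwrite(f'pics/p_{n}.png',c['img'][:,:,::-1]);np.savez(f'p_{n}.npz',**c)
E
```

```text
time_s: 5.95
tcp_pos: [0.5826, -0.023, 0.2]
orientation: [1.901, 0.553, -1.899]
ft_force: [-0.7, -0.2, -1.1]
gripper_width: 0.144
time_s: 6.75
tcp_pos: [0.6746, 0.0649, 0.1996]
orientation: [1.094, 1.278, -1.095]
ft_force: [-0.5, -0.4, 0.1]
gripper_width: 0.147
time_s: 7.55
tcp_pos: [0.7666, 0.1527, 0.1995]
orientation: [0.202, 1.561, -0.202]
ft_force: [0.1, -0.8, 0.1]
gripper_width: 0.151
time_s: 7.85
tcp_pos: [0.7775, 0.1637, 0.1992]
orientation: [0.095, 1.569, -0.095]
ft_force: [-0.1, -0.0, -0.8]
gripper_width: 0.154
[0.77747288 0.16365188 0.19917215] heading 173.09656284532971 [[-0.0, 0.12, 0.993], [-0.0, 0.993, -0.12], [-1.0, -0.0, -0.0]] [ 0.19  0.94 -0.91  1.12  0.71  1.39  0.83]
```

View pics/p_scene.png

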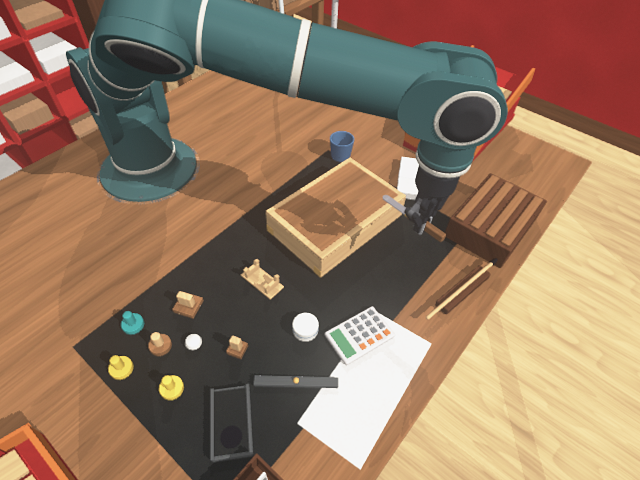

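View pics/p_wrist.png

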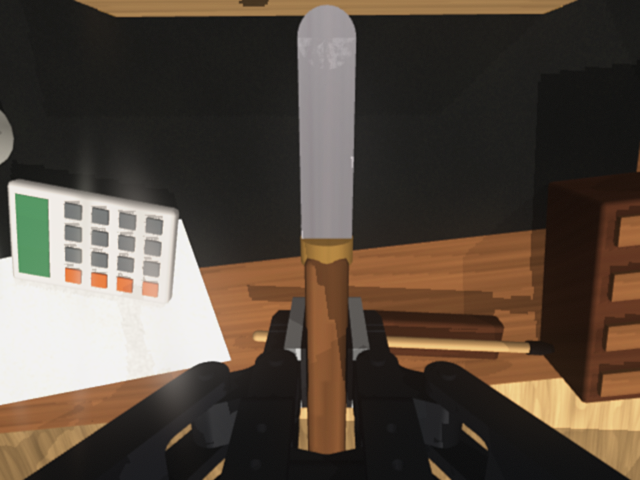

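```bash
python3 - <<'E'
from h import *
c=dict(np.load('p_wrist.npz'));W=cloud(c)
print('slot px',proj(c,[[.641,.181,.0615],[.6435,.203,.0615],[.6385,.159,.0615]]).round(0).tolist(), W[4,254],W[10,254],W[12,150],W[12,450])
for v in [12,20,60,120,180,230,260,300]:
    z=W[v,280:375,2];u=np.where(z>.18)[0]+280
    if len(u): print(v,u[0],u[-1],W[v,(u[0]+u[-1])//2].round(4),np.nanmedian(z[(z>.18)]).round(4))
E
```

```text
slot px [[326.0, -6.0], [366.0, -6.0], [287.0, -6.0]] [0.63619997 0.1364375  0.03849619] [0.6358905  0.13338116 0.02038354] [0.62765799 0.06318756 0.01566114] [0.65123794 0.26485553 0.00947535]
12 309 344 [0.6738 0.177  0.1989] 0.1998
20 302 351 [0.6758 0.1768 0.1991] 0.2001
60 298 355 [0.6858 0.1755 0.2003] 0.2
120 299 353 [0.7018 0.1736 0.1996] 0.2
180 301 352 [0.7194 0.1714 0.1993] 0.2
230 302 351 [0.7354 0.1695 0.1992] 0.2001
260 301 352 [0.7423 0.1686 0.2073] 0.2064
300 292 361 [0.7555 0.167  0.208 ] 0.2071
```

```bash

python3 -m jog '[0,0,0,0,0,-0.04,0, 0,0,0,0,0,-0.04,0, 0,0,0,0,0,-0.03,0, 0,0,0,0,0,-0.02,0, 0,0,0,0,0,-0.0075,0, 0,0,0,0,0,0,0, 0,0,0,0,0,0,0]'
python3 - <<'E'
from h import *
o=observe();print(o['tcp_pos'],o['ft_force'])
c=camera('wrist');cv2.imwrite('pics/i1.png',c['img'][:,:,::-1]);W=cloud(c)
for v in [12,20,60,120,180,230]:
    z=W[v,280:375,2];u=np.where(z>.05)[0]+280
    if len(u): print(v,u[0],u[-1],W[v,(u[0]+u[-1])//2].round(4))
c=camera('side');cv2.imwrite('pics/i1s.png',cv2.resize(c['img'][160:300,220:420][:,:,::-1],None,fx=4,fy=4))
E
```

```text
time_s: 8.7
tcp_pos: [0.7783, 0.1639, 0.0636]
orientation: [0.094, 1.567, -0.092]
ft_force: [0.5, 0.2, -0.2]
gripper_width: 0.147
[0.778324   0.16387924 0.06356114] [ 0.5128853   0.19898579 -0.24836478]
12 308 344 [0.6747 0.1777 0.0633]
20 302 351 [0.6769 0.1774 0.0649]
60 298 355 [0.6866 0.1763 0.0643]
120 299 353 [0.7025 0.1743 0.0639]
180 301 352 [0.7202 0.1722 0.0631]
230 302 351 [0.7357 0.1704 0.0646]
```

View pics/i1.png

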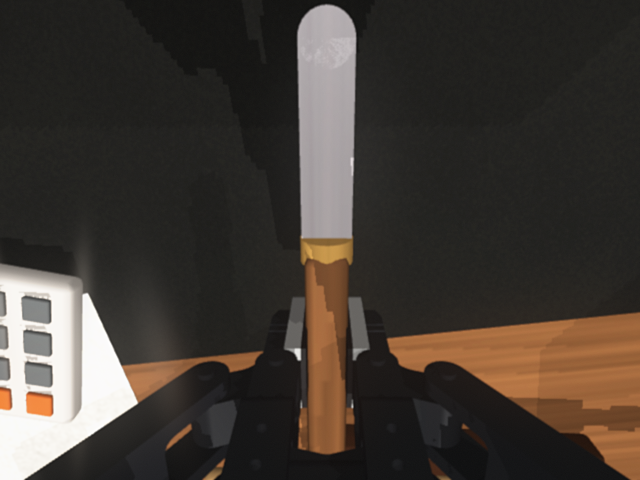

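View pics/i1s.png

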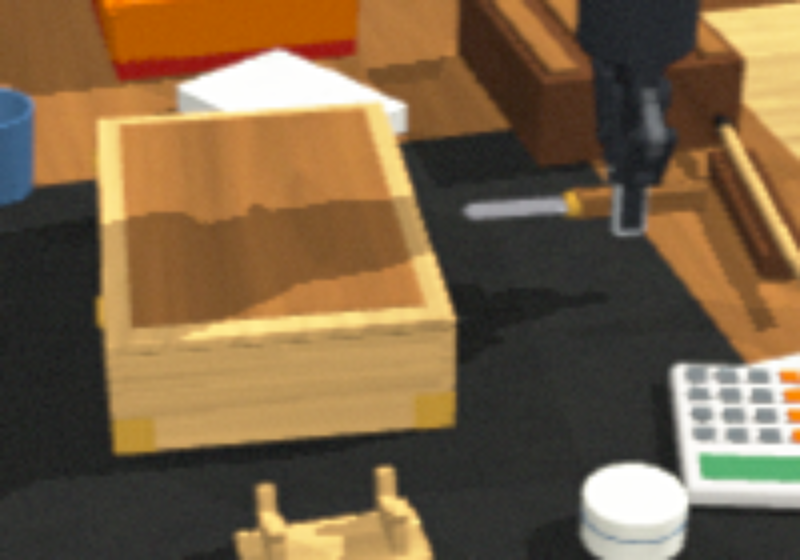

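```bash

python3 -m jog '[0,0,0,-0.005,0.0006,-0.0018,0, 0,0,0,-0.01,0.0012,0,0, 0,0,0,-0.01,0.0012,0,0, 0,0,0,-0.008,0.001,0,0, 0,0,0,-0.004,0.0005,0,0, 0,0,0,-0.004,0.0005,0,0]'
python3 -m jog '[0,0,0,-0.004,0.0005,0,0, 0,0,0,-0.004,0.0005,0,0, 0,0,0,-0.004,0.0005,0,0]'
```

```text
time_s: 9.4
tcp_pos: [0.7366, 0.1686, 0.0602]
orientation: [0.093, 1.568, -0.093]
ft_force: [0.9, 0.4, -1.2]
gripper_width: 0.148
time_s: 9.7
tcp_pos: [0.7244, 0.1702, 0.0599]
orientation: [0.093, 1.569, -0.093]
ft_force: [0.5, 0.2, 1.1]
gripper_width: 0.144
```

```bash

python3 -m jog '[0,0,0,-0.004,0.0005,0.0005,0, 0,0,0,-0.004,0.0005,0.0005,0, 0,0,0,0,0,0,0]'
python3 - <<'E'
from h import *
o=observe();print(o['tcp_pos'],o['ft_force'],o['ft_torque'])
c=camera('wrist');cv2.imwrite('pics/i2.png',c['img'][:,:,::-1])
c=camera('scene');cv2.imwrite('pics/i2s.png',cv2.resize(c['img'][150:290,260:460][:,:,::-1],None,fx=4,fy=4))
E
```

```text
time_s: 10.0
tcp_pos: [0.7162, 0.1713, 0.0611]
orientation: [0.092, 1.569, -0.092]
ft_force: [0.2, -0.8, -0.7]
gripper_width: 0.148
[0.71624293 0.17134246 0.06113184] [ 0.23649727 -0.84681485 -0.71356706] [-0.01886992 -0.00961839 -0.02063308]
```

View pics/i2.png

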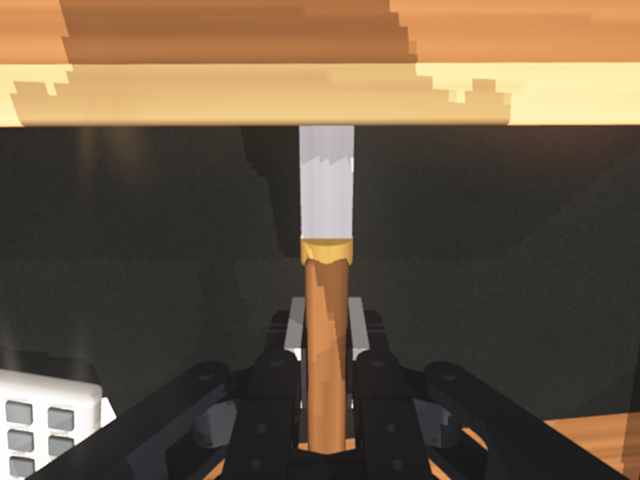

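View pics/i2s.png

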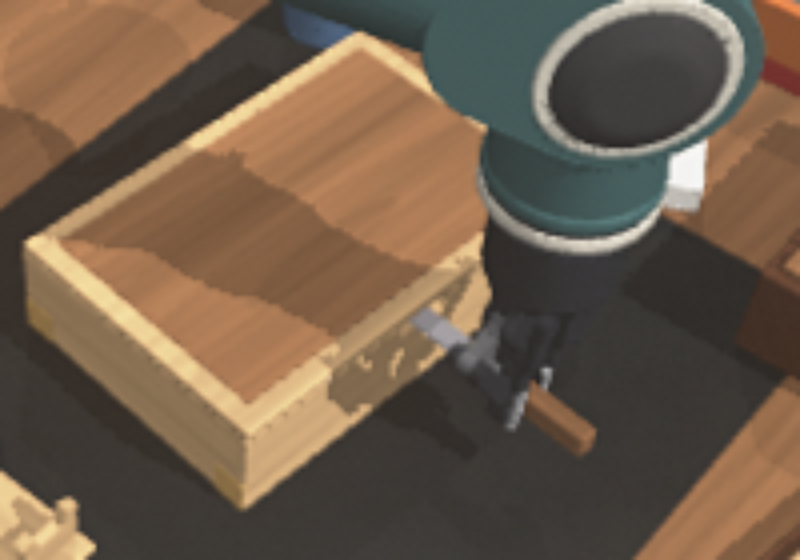

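```bash

python3 -m jog '[0.24,1.99,0,0,0,-0.0022,0, 0.24,1.99,0,0,0,-0.0022,0, 0.24,1.99,0,0,0,-0.0022,0, 0.24,1.99,0,0,0,-0.0022,0, 0,0,0,0,0,0,0]' 100
python3 - <<'E'
from h import *
o=observe();print(o['tcp_pos'],o['ft_force'],o['ft_torque'])
n=np.array([.9934,-.115]);r=.171
t=np.radians(np.arange(0,102,5))
u=r*np.cos(t);z=r*np.sin(t)
for i in range(len(t)-1): print(5*(i+1),(n*(u[i+1]-u[i])).round(4),(z[i+1]-z[i]).round(4))
c=camera('scene');cv2.imwrite('pics/l1s.png',cv2.resize(c['img'][150:290,260:460][:,:,::-1],None,fx=4,fy=4))
E
```

```text
time_s: 10.6
tcp_pos: [0.7169, 0.1708, 0.0512]
orientation: [0.102, 1.71, -0.088]
ft_force: [0.2, -0.6, -1.7]
gripper_width: 0.143
[0.71692572 0.17077306 0.05122389] [ 0.15794168 -0.60186265 -1.65931823] [-0.12992761 -0.27707219  0.09519915]
5 [-0.0006  0.0001] 0.0149
10 [-0.0019  0.0002] 0.0148
15 [-0.0032  0.0004] 0.0146
20 [-0.0045  0.0005] 0.0142
25 [-0.0057  0.0007] 0.0138
30 [-0.0068  0.0008] 0.0132
35 [-0.008   0.0009] 0.0126
40 [-0.009  0.001] 0.0118
45 [-0.01    0.0012] 0.011
50 [-0.0109  0.0013] 0.0101
55 [-0.0118  0.0014] 0.0091
60 [-0.0125  0.0014] 0.008
65 [-0.0131  0.0015] 0.0069
70 [-0.0137  0.0016] 0.0057
75 [-0.0141  0.0016] 0.0045
80 [-0.0145  0.0017] 0.0032
85 [-0.0147  0.0017] 0.0019
90 [-0.0148  0.0017] 0.0007
95 [-0.0148  0.0017] -0.0007
100 [-0.0147  0.0017] -0.0019
```

View pics/l1s.png

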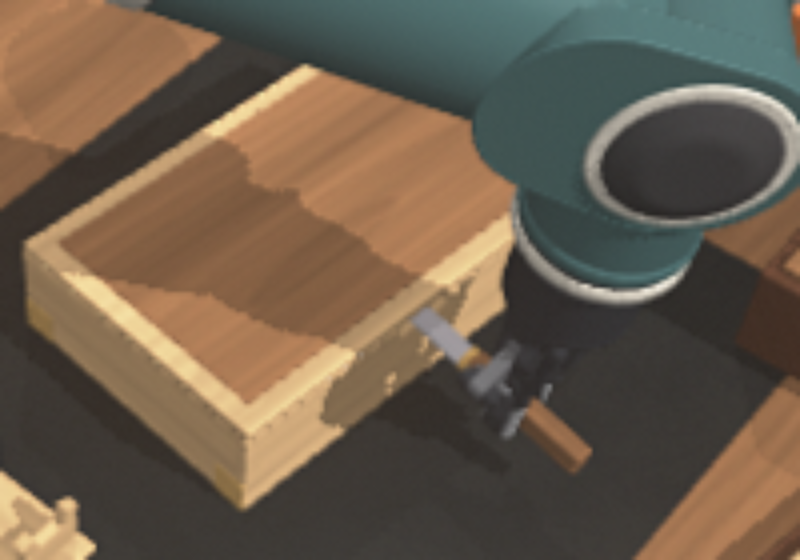

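```bash

python3 -m jog '[0,0,0,0,0,0.007,0, 0,0,0,-0.0006,0.0001,0.0149,0, 0,0,0,-0.0019,0.0002,0.0148,0, 0,0,0,0,0,0,0]'
python3 - <<'E'
from h import *
o=observe();print(o['tcp_pos'],o['ft_force'],o['ft_torque'])
c=camera('wrist');cv2.imwrite('pics/l2.png',c['img'][:,:,::-1])
c=camera('side');cv2.imwrite('pics/l2s.png',cv2.resize(c['img'][140:280,220:420][:,:,::-1],None,fx=4,fy=4))
E
```

```text
time_s: 11.05
tcp_pos: [0.7149, 0.1721, 0.0925]
orientation: [0.102, 1.705, -0.086]
ft_force: [-0.7, 0.0, -0.6]
gripper_width: 0.144
[0.71490607 0.17212225 0.09250996] [-0.72193692  0.04351614 -0.62834746] [ 0.02371726 -0.19340608 -0.0064962 ]
```

View pics/l2s.png

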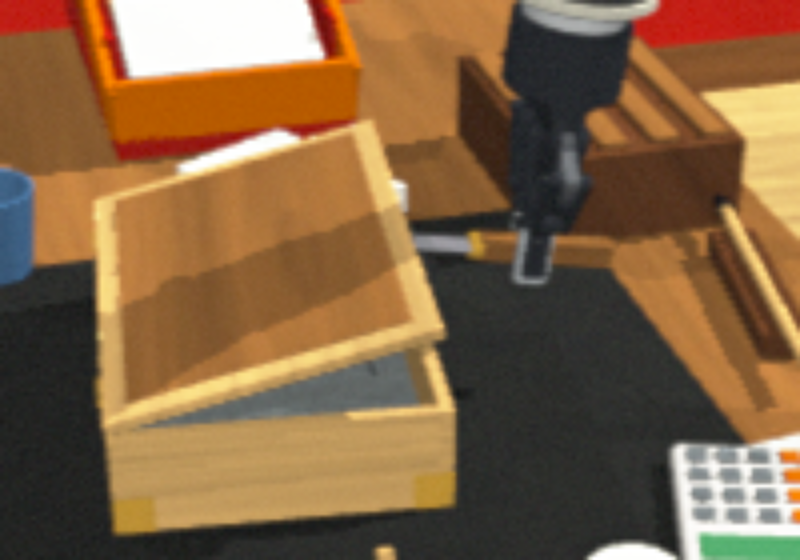

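View pics/l2.png

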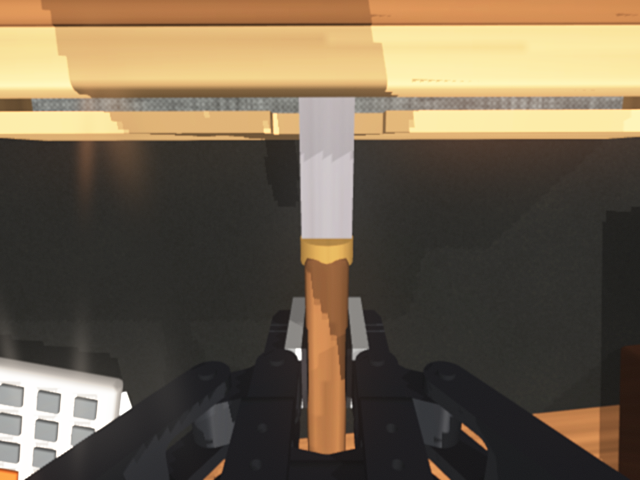

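The lid is up about 13° with the blade under it. Carry on along the arc.

```bash

python3 -m jog '[0,0,0,-0.0045,0.0005,0.0142,0, 0,0,0,-0.0057,0.0007,0.0138,0, 0,0,0,-0.0068,0.0008,0.0132,0, 0,0,0,-0.008,0.0009,0.0126,0, 0,0,0,-0.009,0.001,0.0118,0, 0,0,0,-0.01,0.0012,0.011,0, 0,0,0,-0.0109,0.0013,0.0101,0]'
python3 -m jog '[0,0,0,-0.0118,0.0014,0.0091,0, 0,0,0,-0.0125,0.0014,0.008,0, 0,0,0,-0.0131,0.0015,0.0069,0, 0,0,0,-0.0137,0.0016,0.0057,0, 0,0,0,-0.0141,0.0016,0.0045,0, 0,0,0,-0.0145,0.0017,0.0032,0, 0,0,0,0,0,0,0]'
python3 - <<'E'
from h import *
o=observe();print(o['tcp_pos'],o['ft_force'],o['ft_torque'])
c=camera('side');cv2.imwrite('pics/l3s.png',cv2.resize(c['img'][80:300,180:460][:,:,::-1],None,fx=2.8,fy=2.7))
E
```

```text
time_s: 11.85
tcp_pos: [0.6584, 0.178, 0.1767]
orientation: [0.101, 1.708, -0.087]
ft_force: [3.1, -0.3, -0.6]
gripper_width: 0.141
time_s: 12.55
tcp_pos: [0.5776, 0.1877, 0.2137]
orientation: [0.099, 1.709, -0.087]
ft_force: [1.2, 0.6, -0.0]
gripper_width: 0.147
[0.57756488 0.18765426 0.21369997] [ 1.24349927  0.61692334 -0.01363718] [ 0.02810964 -0.15933742  0.02897425]
```

View pics/l3s.png

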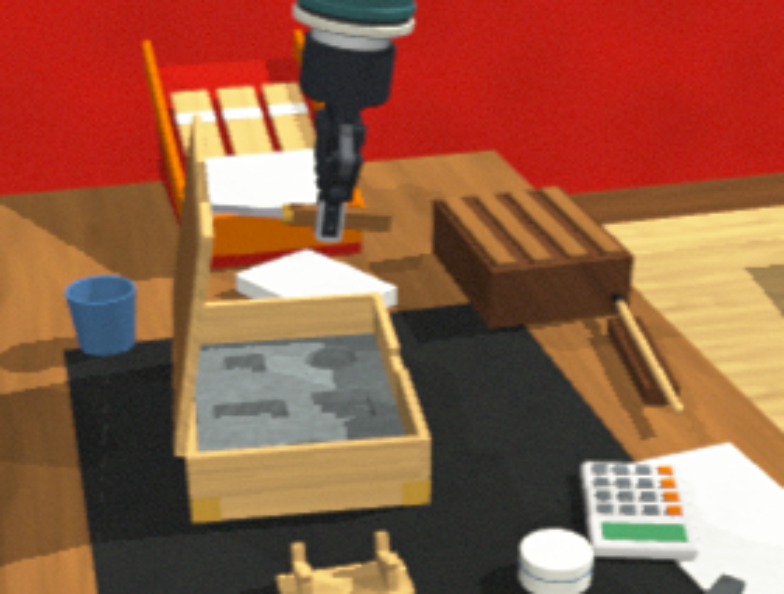

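```bash

python3 -m jog '[0,0,0,-0.0147,0.0017,0.0019,0, 0,0,0,-0.0148,0.0017,0.0007,0, 0,0,0,-0.012,0.0014,-0.0007,0, 0,0,0,0,0,0,0]'
python3 -m jog '[0,0,0,-0.004,0.0005,0,0, 0,0,0,-0.004,0.0005,0,0, 0,0,0,0,0,0,0]'
```

```text
time_s: 13.0
tcp_pos: [0.5371, 0.192, 0.2148]
orientation: [0.1, 1.709, -0.087]
ft_force: [0.3, -0.2, -2.2]
gripper_width: 0.143
time_s: 13.3
tcp_pos: [0.5299, 0.1929, 0.2148]
orientation: [0.101, 1.709, -0.087]
ft_force: [0.1, -0.5, 0.0]
gripper_width: 0.141
```

```bash

python3 -m jog '[0,0,0,-0.004,0.0005,0,0, 0,0,0,-0.004,0.0005,0,0, 0,0,0,0,0,0,0]'
python3 - <<'E'
from h import *
c=camera('side');cv2.imwrite('pics/l4s.png',cv2.resize(c['img'][80:300,180:460][:,:,::-1],None,fx=2.8,fy=2.7))
W=cloud(c)
m=(W[...,0]>.34)&(W[...,0]<.48)&(W[...,1]>0)&(W[...,1]<.37)&(W[...,2]>.09)&(W[...,2]<.29)
P=W[m];n=np.array([.9934,-.115]);
u=(P[:,:2]-[.442,.2035])@n
print(len(P),[ (round(float(a),2),np.median(u[abs(P[:,2]-a)<.01]).round(4)) for a in (.1,.15,.2,.25)])
E
```

```text
time_s: 13.6
tcp_pos: [0.5246, 0.1932, 0.2154]
orientation: [0.104, 1.703, -0.088]
ft_force: [19.2, -2.3, -3.5]
gripper_width: 0.143
1382 [(0.1, np.float64(-0.0033)), (0.15, np.float64(-0.0103)), (0.2, np.float64(-0.0162)), (0.25, np.float64(-0.0231))]
```

View pics/l4s.png

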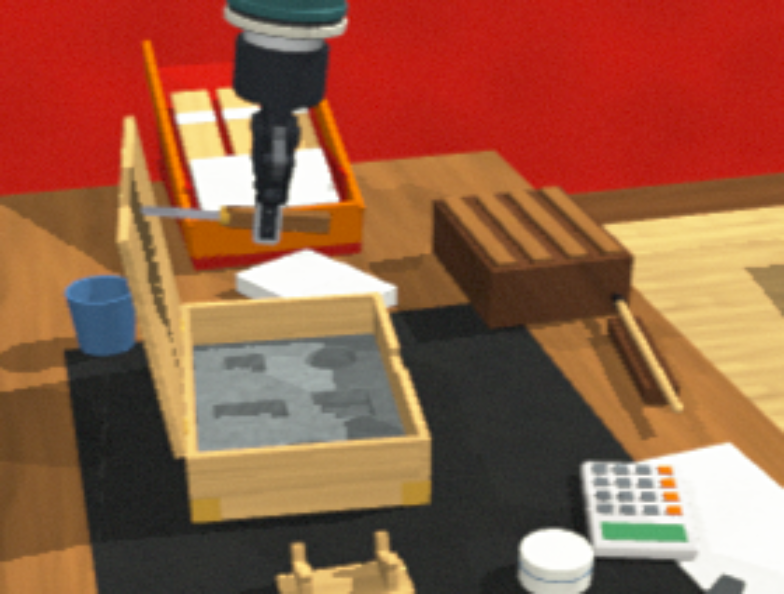

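```bash

python3 -m jog '[0,0,0,0.03,-0.0035,0,0, -0.24,-1.99,0,0.03,-0.0035,0,0, -0.24,-1.99,0,0.03,-0.0035,0,0, -0.24,-1.99,0,0.03,-0.0035,0,0, -0.24,-1.99,0,0,0,0,0, 0,0,-8.3,-0.005,-0.0115,0,0, 0,0,-8.3,-0.005,-0.0115,0,0]' 80
python3 -m jog '[0,0,-8.3,-0.005,-0.0115,0,0, 0,0,-8.3,-0.005,-0.0115,0,0, 0,0,-8.3,-0.005,-0.0115,0,0, 0,0,-8.3,-0.005,-0.0115,0,0, 0,0,-8.3,-0.005,-0.0115,0,0, 0,0,-8.3,-0.005,-0.0115,0,0, 0,0,-8.3,-0.005,-0.0115,0,0]'
python3 -m jog '[0,0,-8.3,-0.005,-0.0115,0,0, 0,0,-8.3,-0.005,-0.0115,0,0, 0,0,-8.3,-0.005,-0.0115,0,0, 0,0,-8.3,-0.005,-0.0115,0,0, 0,0,-8.3,-0.005,-0.0115,0,0, 0,0,-8.3,-0.005,-0.0115,0,0, 0,0,-8.3,-0.005,-0.0115,0,0]'
python3 -m jog '[0,0,-8.3,-0.005,-0.0115,0,0, 0,0,-8.3,-0.005,-0.0115,0,0, 0,0,-8.3,-0.005,-0.0115,0,0, 0,0,-8.3,-0.005,-0.0115,0,0, 0,0,-8.3,-0.005,-0.0115,0,0, 0,0,0,0,0,0,0, 0,0,0,0,0,0,0]'
cat >> h.py <<'E'
def st():
    o=observe();M=Rn.from_rotvec(o['orientation']).as_matrix()
    print('t',round(o['time_s'],2),'tcp',o['tcp_pos'].round(4),'head',np.degrees(np.arctan2(-M[1,2],-M[0,2])).round(2),'down',M[:,0].round(3),'F',o['ft_force'].round(1),'q',o['qpos'].round(2),'g',round(o['gripper_width'],3)); return o
E
python3 - <<'E'
from h import *
st()
c=camera('wrist');cv2.imwrite('pics/r1.png',c['img'][:,:,::-1]);W=cloud(c)
zt=observe()['tcp_pos'][2]
for v in [12,20,60,120,180,230]:
    z=W[v,280:375,2];u=np.where(z>zt-.02)[0]+280
    if len(u): print(v,u[0],u[-1],W[v,(u[0]+u[-1])//2].round(4))
E
```

```text
time_s: 14.35
tcp_pos: [0.6314, 0.1572, 0.2146]
orientation: [0.324, 1.547, -0.323]
ft_force: [0.7, -0.1, -1.2]
gripper_width: 0.146
time_s: 15.05
tcp_pos: [0.5965, 0.0762, 0.2148]
orientation: [1.103, 1.274, -1.103]
ft_force: [0.8, -0.1, -1.5]
gripper_width: 0.149
time_s: 15.75
tcp_pos: [0.5616, -0.0043, 0.2148]
orientation: [1.816, 0.663, -1.816]
ft_force: [0.2, 0.8, -0.9]
gripper_width: 0.144
time_s: 16.45
tcp_pos: [0.5371, -0.061, 0.2149]
orientation: [-2.214, 0.015, 2.214]
ft_force: [-0.3, 0.1, -0.7]
gripper_width: 0.141
t 16.45 tcp [ 0.5371 -0.061   0.2149] head -0.79 down [-0.  0. -1.] F [-0.3  0.1 -0.7] q [ 0.39  0.33 -0.4   1.85  0.15  0.99 -1.66] g 0.141
12 310 344 [ 0.6416 -0.0611  0.2152]
20 303 351 [ 0.6396 -0.0611  0.2155]
60 299 355 [ 0.6296 -0.061   0.2163]
120 300 354 [ 0.6136 -0.0607  0.2149]
180 301 353 [ 0.5958 -0.0605  0.2144]
230 302 351 [ 0.5802 -0.06    0.2161]
```

View pics/r1.png

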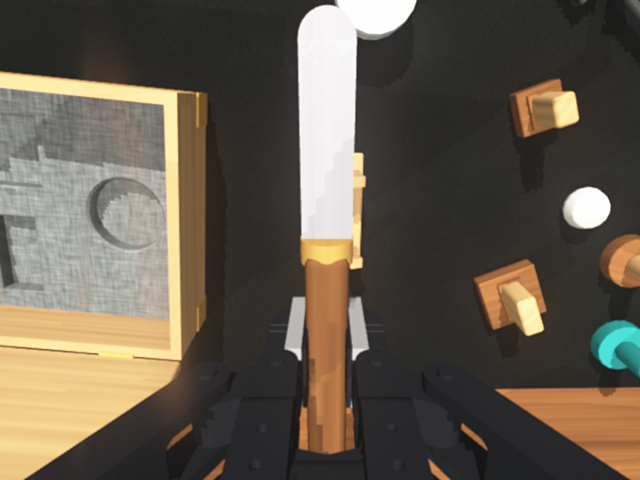

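```bash

python3 -m jog '[0,0,-0.27,-0.0004,-0.0064,-0.04,0, 0,0,0,0,0,-0.04,0, 0,0,0,0,0,-0.04,0, 0,0,0,0,0,-0.03,0, 0,0,0,0,0,0,0, 0,0,0,0,0,0,0]'
python3 - <<'E'
from h import *
st()
E
```

```text
time_s: 17.1
tcp_pos: [0.537, -0.0673, 0.0654]
orientation: [-2.21, 0.022, 2.211]
ft_force: [0.3, 0.8, 1.2]
gripper_width: 0.147
t 17.1 tcp [ 0.537  -0.0673  0.0654] head -1.19 down [-0.     0.001 -1.   ] F [0.3 0.8 1.2] q [ 0.34  0.55 -0.34  1.94  0.27  0.7  -1.75] g 0.147
```

```bash

python3 -m jog '[0,0,0,0,0,-0.01,0, 0,0,0,0,0,-0.01,0, 0,0,0,0,0,-0.006,0, 0,0,0,0,0,-0.003,0, 0,0,0,0,0,0,0, 0,0,0,0,0,0,0]'
python3 - <<'E'
from h import *
st()
c=camera('side');cv2.imwrite('pics/r2.png',cv2.resize(c['img'][220:330,230:390][:,:,::-1],None,fx=5,fy=5))
E
```

```text
time_s: 17.7
tcp_pos: [0.5367, -0.068, 0.0359]
orientation: [-2.21, 0.025, 2.21]
ft_force: [-0.6, -0.1, -0.4]
gripper_width: 0.14
t 17.7 tcp [ 0.5367 -0.068   0.0359] head -1.32 down [ 0.  0. -1.] F [-0.6 -0.1 -0.4] q [ 0.32  0.59 -0.32  1.95  0.3   0.64 -1.78] g 0.14
```

View pics/r2.png

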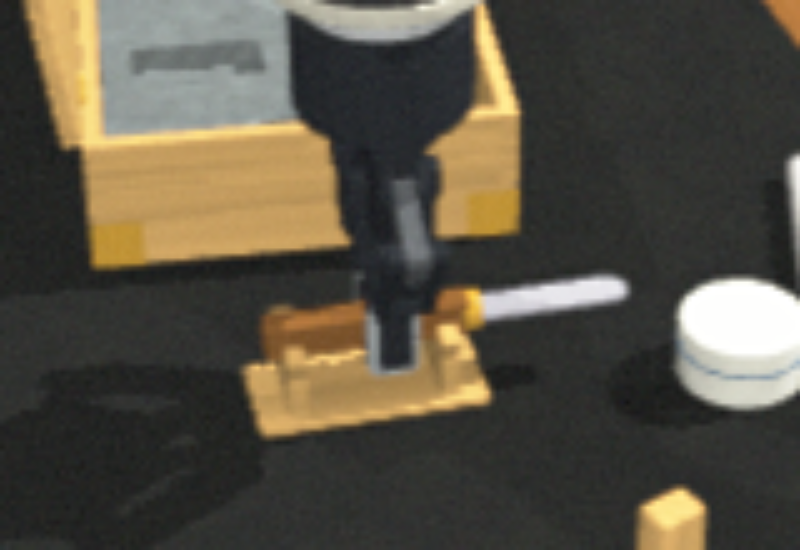

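```bash

python3 -m jog '[0,0,0,0,0,-0.0005,12, 0,0,0,0,0,0,25, 0,0,0,0,0,0,50, 0,0,0,0,0,0,50, 0,0,0,0,0,0,50]'
python3 -m jog '[0,0,0,0,0,0.02,50, 0,0,0,0,0,0.04,50, 0,0,0,0,0,0.04,50, 0,0,0,-0.01,-0.02,0.04,50, 0,0,0,-0.02,-0.04,0.02,50, 0,0,0,-0.02,-0.04,0,50, 0,0,0,0,0,0,50, 0,0,0,0,0,0,50]'
python3 - <<'E'
from h import *
st()
for n in ['scene','wrist','side']:
    c=camera(n);cv2.imwrite(f'pics/s_{n}.png',c['img'][:,:,::-1]);np.savez(f's_{n}.npz',**c)
W=cloud(dict(np.load('s_scene.npz')));z=W[...,2]
b=(W[...,0]>.46)&(W[...,0]<.68)&(W[...,1]>-.13)&(W[...,1]<-.01)
Q=W[b&(z>.039)&(z<.06)];print('handle top',rect(Q),np.median(Q[:,2]))
E
```

```text
time_s: 18.25
tcp_pos: [0.5367, -0.0681, 0.0354]
orientation: [-2.21, 0.025, 2.21]
ft_force: [-1.2, -0.2, 0.3]
gripper_width: 0.5
time_s: 19.05
tcp_pos: [0.4862, -0.1689, 0.1956]
orientation: [-2.209, 0.028, 2.209]
ft_force: [0.0, 0.6, 0.1]
gripper_width: 0.5
t 19.05 tcp [ 0.4862 -0.1689  0.1956] head -1.45 down [ 0. -0. -1.] F [0.  0.6 0.1] q [ 0.59  0.31 -0.37  1.93  0.14  0.93 -1.44] g 0.5
handle top ((562.3, -65.7), (20.9, 158.4), 88.2) 0.04255396366999921
```

View pics/s_wrist.png

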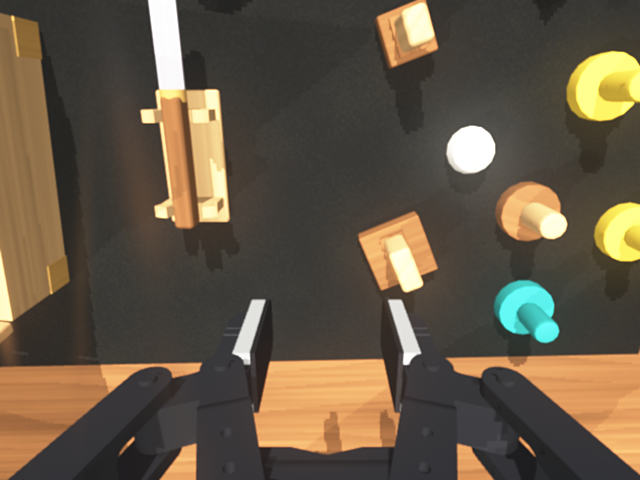

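View pics/s_scene.png

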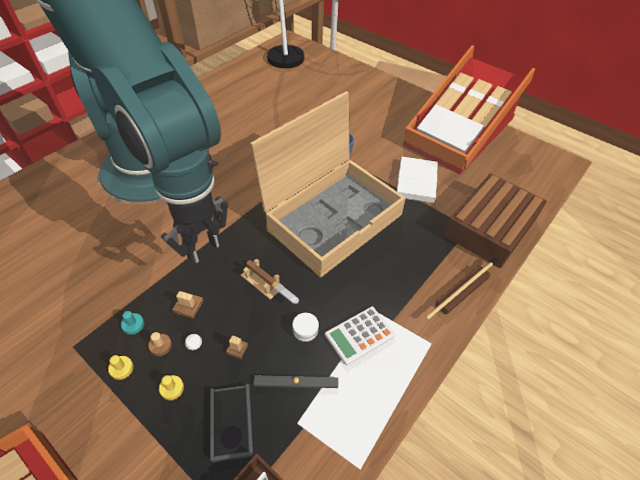

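```bash
python3 - <<'E'
from h import *
c=dict(np.load('s_wrist.npz'));W=cloud(c)
for v in [5,20,40,60,80,110,140,170,200,222]:
    z=W[v,140:215,2];thr=.03 if v<92 else .0395
    u=np.where(z>thr)[0]+140
    print(v,u[0],u[-1],W[v,u[0]].round(4),W[v,u[-1]].round(4),np.median(W[v,u,2]).round(4))
# the seals in wrist view
z=W[...,2]
m=(z>0.009)&(z<.06)&(W[...,1]<-.14)&(W[...,0]>.35)
m[290:]=False
k,l,s,ce=cv2.connectedComponentsWithStats(m.astype(np.uint8))
for i in range(1,k):
    if s[i,4]<400: continue
    P=W[l==i]; T=P[P[:,2]>.043]
    D=P[(P[:,2]<.018)]
    print(ce[i].round(),'all',rect(P),'top',rect(T) if len(T)>20 else '', np.median(T[:,2]) if len(T) else '', 'die',rect(D) if len(D)>20 else '')
E
```

```text
5 150 176 [ 0.6258 -0.0611  0.0354] [ 0.6254 -0.0771  0.0354] 0.0357
20 152 178 [ 0.6178 -0.0604  0.0338] [ 0.6174 -0.0767  0.0339] 0.0361
40 154 180 [ 0.6062 -0.0606  0.0358] [ 0.606  -0.0765  0.0341] 0.0358
60 157 182 [ 0.5946 -0.0603  0.0349] [ 0.5943 -0.0763  0.0346] 0.036
80 159 184 [ 0.5826 -0.0598  0.035 ] [ 0.5822 -0.076   0.035 ] 0.0362
110 162 182 [ 0.5641 -0.0621  0.0435] [ 0.5637 -0.074   0.0404] 0.0435
140 165 186 [ 0.5452 -0.0611  0.0433] [ 0.5446 -0.074   0.0404] 0.0434
170 169 190 [ 0.5254 -0.0611  0.044 ] [ 0.5244 -0.0739  0.0399] 0.0435
200 173 192 [ 0.5045 -0.0606  0.0435] [ 0.5035 -0.0728  0.0407] 0.0434
222 175 195 [ 0.4882 -0.0591  0.0419] [ 0.4876 -0.073   0.0411] 0.0432
[407.  33.] all ((609.1, -224.7), (34.2, 34.5), 19.0) top ((609.0, -224.7), (22.0, 16.5), 19.4) 0.04752610851255612 die ((609.1, -224.7), (34.2, 34.5), 19.0)
[607.  87.] all ((571.4, -365.3), (45.6, 42.1), 3.1) top ((570.2, -361.8), (18.9, 8.7), 10.8) 0.046588430950141785 die ((571.4, -365.3), (45.6, 42.1), 3.1)
[471. 150.] all ((529.1, -274.6), (34.0, 32.5), 0.1) top   die ((529.1, -274.6), (34.0, 32.5), 0.1)
[532. 214.] all ((481.1, -323.8), (43.2, 45.5), 58.1) top ((480.3, -324.4), (18.7, 19.2), 12.7) 0.04735336346538336 die ((481.1, -323.8), (43.2, 45.5), 58.1)
[623. 235.] all ((458.8, -399.7), (45.7, 28.7), 11.3) top   die ((458.8, -399.7), (45.7, 28.7), 11.3)
[399. 254.] all ((448.7, -223.8), (50.5, 50.0), 22.0) top ((449.0, -223.7), (34.1, 16.0), 21.9) 0.04756468235073507 die ((448.7, -223.8), (50.5, 50.0), 22.0)
```

```bash

python3 -m jog '[0,0,-0.65,0.012,0.03,0.008,50, 0,0,-0.65,0.012,0.03,0.008,50, 0,0,-0.65,0.012,0.04,0.008,50, 0,0,-0.65,0.012,0.04,0.008,50, 0,0,-0.65,0.012,0.04,0.008,50, 0,0,-0.65,0.012,0.04,0.008,50, 0,0,-0.65,0.012,0.04,0.006,50, 0,0,-0.65,0.01,0.04,0,50]'
python3 -m jog '[0,0,0,0,0.025,0,50, 0,0,0,0,0.019,0,50, 0,0,0,0,0,0,50, 0,0,0,0,0,0,50]'
python3 - <<'E'
from h import *
st()
for n in ['wrist']:
    c=camera(n);cv2.imwrite(f'pics/c_{n}.png',c['img'][:,:,::-1]);np.savez(f'c_{n}.npz',**c)
E
```

```text
time_s: 20.0
tcp_pos: [0.5811, 0.1349, 0.25]
orientation: [-2.164, 0.122, 2.162]
ft_force: [0.5, -0.1, -0.3]
gripper_width: 0.497
time_s: 20.4
tcp_pos: [0.5803, 0.1768, 0.249]
orientation: [-2.163, 0.121, 2.164]
ft_force: [0.1, -0.7, 0.6]
gripper_width: 0.497
t 20.4 tcp [0.5803 0.1768 0.249 ] head -6.42 down [-0.001  0.    -1.   ] F [ 0.1 -0.7  0.6] q [ 0.02  0.43 -0.49  1.65  0.22  1.12 -2.2 ] g 0.497
```

View pics/c_wrist.png

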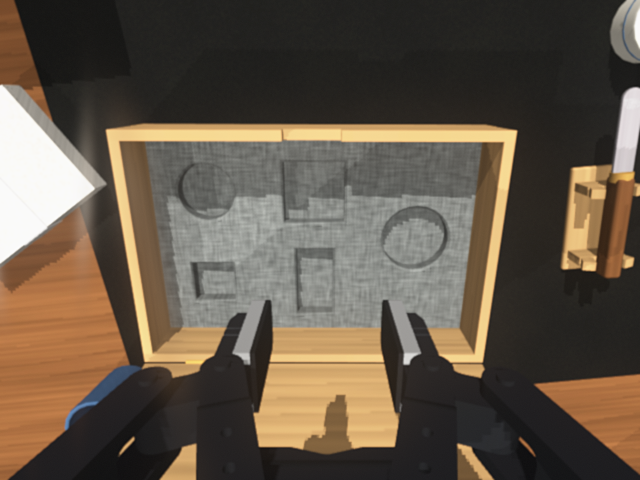

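The view into the open case is clear. The round recess is at (208,190), large square at (314,189), pot at (415,237), small at (215,280) and oblong at (315,279). Next I'll fit the recess mouths.

```bash
python3 - <<'E'
from h import *
c=dict(np.load('c_wrist.npz'));W=cloud(c)
cc=-c['R'].T@c['t']
D=W-cc; s=(0.022-cc[2])/D[...,2]; Q=cc+D*s[...,None]   # ray on plane .022
z=cv2.medianBlur(W[...,2].astype(np.float32),5)
roi=np.zeros(z.shape,bool);roi[148:322,165:475]=True
print('lining z',np.median(z[roi]))
lz=np.median(z[roi&(z>.018)]);
m=roi&(z<lz-.003)
k,l,st_,ce=cv2.connectedComponentsWithStats(m.astype(np.uint8))
for i in range(1,k):
    if st_[i,4]<300: continue
    P=Q[l==i];(x,y),r=cv2.minEnclosingCircle((P[:,:2]*1000).astype(np.float32))
    print(ce[i].round(),st_[i,4],rect(P),'centroid',(P[:,:2].mean(0)*1000).round(1),'eqdiam',r*2,'floor',np.median(W[...,2][l==i]).round(4))
# rim
r=(W[...,2]>.062)&(W[...,2]<.07);r[360:]=False
r[:, :100]=False; r[:,525:]=False
k,l,s2,ce=cv2.connectedComponentsWithStats(r.astype(np.uint8));i=1+np.argmax(s2[1:,4])
P=W[l==i];print('rim',rect(P),np.median(P[:,2]))
E
```

```text
lining z nan
[313. 191.] 3633 ((585.3, 189.0), (53.3, 52.7), 83.5) centroid [nan nan] eqdiam 72.3722915649414 floor nan
[206. 192.] 2409 ((597.3, 284.3), (38.0, 35.6), 45.9) centroid [nan nan] eqdiam 49.5521240234375 floor nan
[414. 238.] 3094 ((533.3, 102.3), (42.1, 44.5), 49.4) centroid [nan nan] eqdiam 59.0853385925293 floor nan
[314. 280.] 2240 ((501.0, 198.2), (32.4, 64.2), 81.4) centroid [nan nan] eqdiam 70.7739486694336 floor nan
[214. 281.] 1419 ((510.7, 292.5), (37.4, 37.3), 83.5) centroid [nan nan] eqdiam 49.49276351928711 floor nan
rim ((552.6, 279.9), (128.9, 198.4), 83.4) 0.06565554449669908
```

```bash

python3 -m jog '[0,0,2.8,-0.0125,-0.04,0,50, 0,0,2.8,-0.0125,-0.04,0,50, 0,0,2.8,-0.0125,-0.04,0,50, 0,0,2.8,-0.0125,-0.04,0,50, 0,0,2.8,-0.0125,-0.04,-0.01,50, 0,0,2.8,-0.0125,-0.04,-0.02,50, 0,0,2.8,-0.0125,-0.04,-0.02,50, 0,0,2.8,-0.0125,-0.04,-0.02,50]'
python3 -m jog '[0,0,2.8,-0.0125,-0.04,-0.02,50, 0,0,2.8,-0.0125,-0.04,-0.02,50, 0,0,0,0,0,0,50, 0,0,0,0,0,0,50]'
cat > w.py <<'E'
from h import *
import sys
st()
c=camera('wrist');cv2.imwrite(f'pics/{sys.argv[1]}.png',c['img'][:,:,::-1]);np.savez('last.npz',**c)
W=cloud(c);z=W[...,2]
m=(z>0.009)&(z<.06)&(W[...,1]<-.05)&(W[...,0]>.35)
m[420:]=False
tc=observe()['tcp_pos']
k,l,s,ce=cv2.connectedComponentsWithStats(m.astype(np.uint8))
for i in range(1,k):
    if s[i,4]<400: continue
    P=W[l==i]; T=P[P[:,2]>.043]
    D=P[(P[:,2]<.018)]
    print(ce[i].round(),s[i,4],'all',rect(P),'top',rect(T) if len(T)>20 else '', np.median(T[:,2]).round(4) if len(T) else '')
E
python3 w.py a1
```

```text
time_s: 21.25
tcp_pos: [0.4796, -0.1464, 0.179]
orientation: [2.073, 0.289, -2.072]
ft_force: [1.9, -0.7, -0.2]
gripper_width: 0.497
time_s: 21.65
tcp_pos: [0.4548, -0.2253, 0.139]
orientation: [2.018, 0.38, -2.019]
ft_force: [0.2, 1.5, 0.6]
gripper_width: 0.498
t 21.65 tcp [ 0.4548 -0.2253  0.139 ] head 21.29 down [-0.001  0.    -1.   ] F [0.2 1.5 0.6] q [ 0.73  0.38 -0.39  1.99  0.2   0.81 -0.98] g 0.498
[79. 54.] 5390 all ((506.5, -64.8), (47.3, 37.8), 20.2) top ((507.8, -66.9), (13.2, 48.0), 88.7) 0.0438
[430.   6.] 881 all ((595.5, -229.6), (6.9, 34.4), 21.5) top  
[612. 143.] 3925 all ((567.6, -362.9), (46.0, 34.5), 34.8) top  
[449. 152.] 2548 all ((528.6, -274.3), (34.0, 32.2), 19.7) top  
[323. 241.] 5930 all ((448.8, -223.8), (50.5, 50.0), 22.2) top ((449.0, -223.6), (33.6, 15.7), 21.6) 0.0475
[486. 252.] 4051 all ((480.8, -323.2), (41.9, 45.1), 69.6) top ((480.5, -324.3), (19.0, 18.9), 26.9) 0.0474
[583. 320.] 4041 all ((461.3, -406.6), (42.6, 45.3), 69.6) top ((460.8, -407.8), (18.9, 19.0), 18.7) 0.0474
[452. 348.] 1092 all ((406.8, -339.6), (42.0, 18.4), 65.6) top
```

View pics/a1.png

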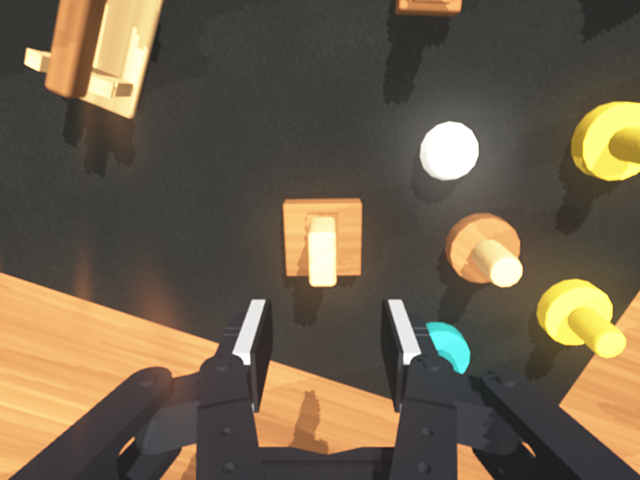

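```bash

python3 -m jog '[0,0,0.6,-0.006,0.001,-0.04,45, 0,0,0,0,0,-0.04,45, 0,0,0,0,0,-0.015,45, 0,0,0,0,0,-0.007,45, 0,0,0,0,0,0,45, 0,0,0,0,0,0,45]'
python3 -m jog '[0,0,0,0,0,0,0, 0,0,0,0,0,0,0, 0,0,0,0,0,0,0, 0,0,0,0,0,0,0]' 60
python3 w.py a2 | head -1
```

```text
time_s: 22.3
tcp_pos: [0.4505, -0.2229, 0.0385]
orientation: [2.011, 0.392, -2.008]
ft_force: [0.5, 0.0, 0.3]
gripper_width: 0.453
time_s: 22.7
tcp_pos: [0.4503, -0.2234, 0.0385]
orientation: [2.011, 0.391, -2.009]
ft_force: [-2.0, 1.1, 12.7]
gripper_width: 0.178
t 22.7 tcp [ 0.4503 -0.2234  0.0385] head 22.07 down [ 0.001 -0.001 -1.   ] F [-2.   1.1 12.7] q [ 0.67  0.54 -0.33  2.05  0.3   0.6  -1.05] g 0.178
```

View pics/a2.png

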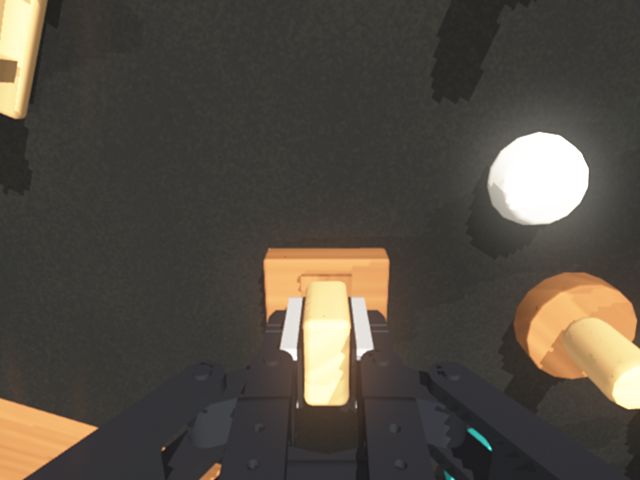

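```bash

python3 -m jog '[0,0,0,0,0,0.03,0, 0,0,0,0,0,0.04,0, 0,0,-2.6,0.0125,0.0375,0.04,0, 0,0,-2.6,0.0125,0.0375,0,0, 0,0,-2.6,0.0125,0.0375,0,0, 0,0,-2.6,0.0125,0.0375,0,0, 0,0,-2.6,0.0125,0.0375,0,0, 0,0,-2.6,0.0125,0.0375,0,0]'
python3 -m jog '[0,0,-2.6,0.0125,0.0375,0,0, 0,0,-2.6,0.0125,0.0375,0,0, 0,0,-2.6,0.0125,0.0375,0,0, 0,0,-2.6,0.0125,0.0375,0,0, 0,0,-2.6,0.0125,0.0375,0,0, 0,0,0,0,0,0,0, 0,0,0,0,0,0,0]'
python3 w.py a3 | head -1
cat > adj.py <<'E'
import sys
from h import *
o=observe();M=Rn.from_rotvec(o['orientation']).as_matrix();h=np.degrees(np.arctan2(-M[1,2],-M[0,2]))
t=np.array([float(a) for a in sys.argv[1:4]]);print('d',(t-o['tcp_pos']).round(4),'dyaw',round(float(sys.argv[4])-h,2))
E
python3 adj.py .5875 .1885 .15 -6.5
```

```text
time_s: 23.55
tcp_pos: [0.5237, -0.0007, 0.1436]
orientation: [2.165, 0.12, -2.163]
ft_force: [1.0, -0.5, -1.0]
gripper_width: 0.174
time_s: 24.25
tcp_pos: [0.5856, 0.1861, 0.1431]
orientation: [-2.164, 0.121, 2.163]
ft_force: [-0.6, -0.5, -1.0]
gripper_width: 0.177
t 24.25 tcp [0.5856 0.1861 0.1431] head -6.43 down [ 0.  0. -1.] F [-0.6 -0.5 -1. ] q [-0.07  0.54 -0.38  1.72  0.24  0.92 -2.24] g 0.177
d [0.0019 0.0037 0.0069] dyaw 0.01
```

View pics/a3.png

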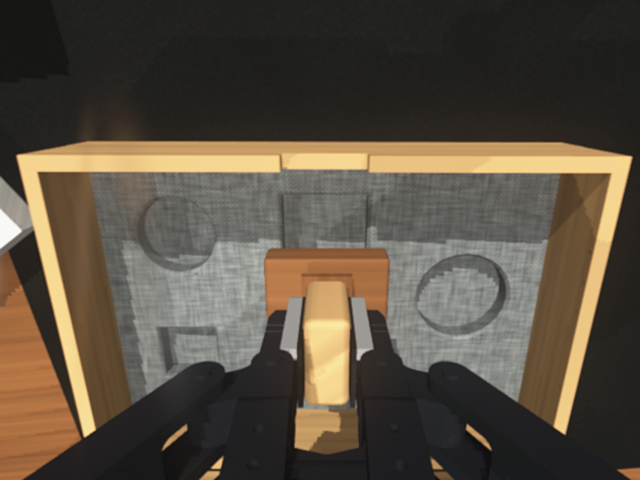

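```bash

python3 -m jog '[0,0,0,0.0019,0.0025,-0.03,0, 0,0,0,0,0,-0.03,0, 0,0,0,0,0,-0.017,0, 0,0,0,0,0,0,0, 0,0,0,0,0,0,0]'
python3 w.py a4 | head -1
python3 adj.py .5875 .1885 .0465 -6.5
```

```text
time_s: 24.8
tcp_pos: [0.5881, 0.1874, 0.0668]
orientation: [-2.163, 0.124, 2.162]
ft_force: [0.4, -0.5, 0.3]
gripper_width: 0.175
t 24.8 tcp [0.5881 0.1874 0.0668] head -6.56 down [ 0.  0. -1.] F [ 0.4 -0.5  0.3] q [-0.1   0.65 -0.35  1.75  0.29  0.79 -2.28] g 0.175
d [-0.0009  0.0008 -0.0208] dyaw 0.05
```

View pics/a4.png

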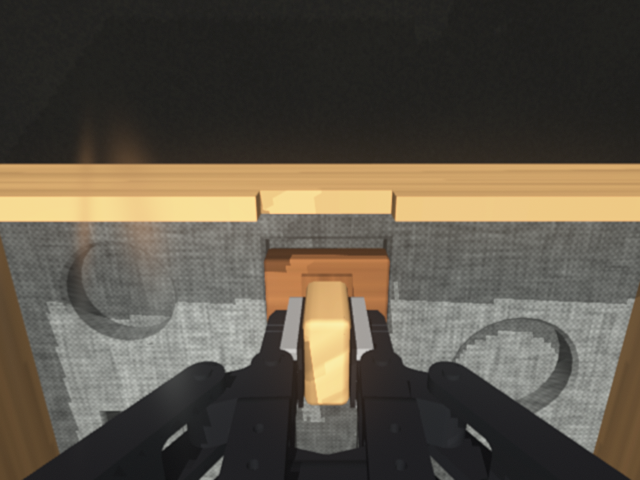

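```bash

python3 -m jog '[0,0,0,0,0.0005,-0.005,0, 0,0,0,0,0,-0.004,0, 0,0,0,0,0,-0.004,0, 0,0,0,0,0,0,0]'
python3 -m jog '[0,0,0,0,0,-0.004,0, 0,0,0,0,0,-0.003,0, 0,0,0,0,0,0,0]'
```

```text
time_s: 25.25
tcp_pos: [0.5874, 0.1882, 0.0524]
orientation: [-2.162, 0.123, 2.164]
ft_force: [0.6, -0.3, -0.9]
gripper_width: 0.176
time_s: 25.55
tcp_pos: [0.5877, 0.1883, 0.0466]
orientation: [-2.163, 0.124, 2.163]
ft_force: [-6.0, -1.9, 14.4]
gripper_width: 0.173
```

```bash

python3 -m jog '[0,0,0,0,0,-0.001,0, 0,0,0,0,0,0,0, 0,0,0,0,0,0,0]'
python3 -m jog '[0,0,0,0,0,0.001,15, 0,0,0,0,0,0,40, 0,0,0,0,0,0,40, 0,0,0,0,0,0.03,40, 0,0,0,0,0,0.04,40, 0,0,0,0,0,0.03,40]'
python3 w.py a5 | head -1
python3 - <<'E'
from h import *
c=dict(np.load('last.npz'));W=cloud(c);z=W[...,2]
b=(abs(W[...,0]-.586)<.04)&(abs(W[...,1]-.189)<.04)
I=c['img'].astype(int);br=b&(I[...,0]-I[...,2]>50)
T=W[b&(z>.045)&(z<.06)];print('grip top',rect(T),np.median(T[:,2]))
D=W[br&(z<.035)];print('die',rect(D),np.median(D[:,2]),'lining',np.median(z[b&~br&(z<.03)&(z>.017)]))
E
```

```text
time_s: 25.85
tcp_pos: [0.5877, 0.1883, 0.0465]
orientation: [-2.163, 0.124, 2.162]
ft_force: [-12.8, -6.4, 31.2]
gripper_width: 0.176
time_s: 26.45
tcp_pos: [0.5879, 0.1885, 0.1477]
orientation: [-2.163, 0.123, 2.162]
ft_force: [0.5, -0.6, 1.1]
gripper_width: 0.396
t 26.45 tcp [0.5879 0.1885 0.1477] head -6.52 down [ 0.001  0.001 -1.   ] F [ 0.5 -0.6  1.1] q [-0.07  0.54 -0.39  1.71  0.24  0.93 -2.24] g 0.396
grip top ((585.9, 189.9), (16.0, 33.8), 83.6) 0.05541874549548579
die ((590.2, 187.6), (57.6, 80.0), 74.5) 0.021881583291981102 lining 0.021732631379626742
```

View pics/a5.png

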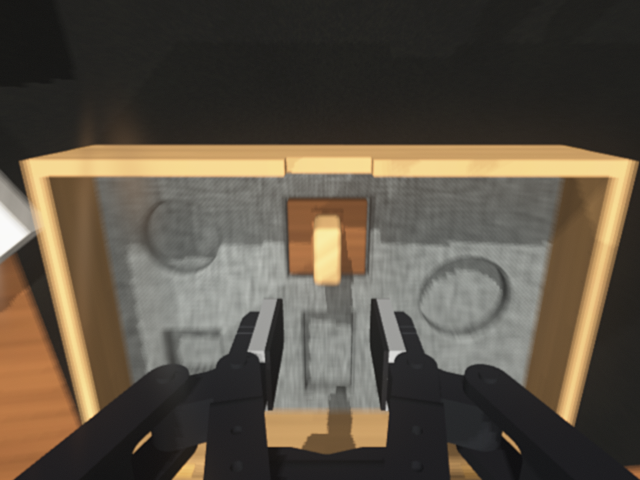

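```bash

python3 -m jog '[0,0,0,-0.0082,-0.0395,0,40, 0,0,0,-0.0082,-0.0395,0,45, 0,0,0,-0.0082,-0.0395,0,45, 0,0,0,-0.0082,-0.0395,0,45, 0,0,0,-0.0082,-0.0395,0,45, 0,0,0,-0.0082,-0.0395,0,45, 0,0,0,-0.0082,-0.0395,0,45, 0,0,0,-0.0082,-0.0395,0,45]'
python3 -m jog '[0,0,0,-0.0082,-0.0395,0,45, 0,0,0,-0.0082,-0.0395,0,45, 0,0,0,-0.0082,-0.0395,0,45, 0,0,0,-0.0082,-0.0395,0,45, 0,0,0,-0.0082,-0.0395,0,45, 0,0,0,0,0,0,45, 0,0,0,0,0,0,45]'
python3 w.py b1
```

```text
time_s: 27.3
tcp_pos: [0.5215, -0.1293, 0.1457]
orientation: [-2.163, 0.123, 2.163]
ft_force: [1.1, -0.3, -1.0]
gripper_width: 0.446
time_s: 28.0
tcp_pos: [0.4807, -0.3257, 0.1454]
orientation: [-2.161, 0.125, 2.162]
ft_force: [0.8, 1.3, 0.2]
gripper_width: 0.451
t 28.0 tcp [ 0.4807 -0.3257  0.1454] head -6.62 down [-0.  0. -1.] F [0.8 1.3 0.2] q [ 0.76  0.47 -0.27  1.81  0.16  0.88 -1.28] g 0.451
[121.  33.] 4768 all ((609.1, -225.1), (34.4, 34.4), 19.1) top ((609.2, -225.1), (22.7, 16.1), 20.0) 0.0473
[382.  74.] 5089 all ((571.4, -367.7), (45.4, 45.1), 51.6) top ((571.5, -367.8), (19.4, 19.1), 82.9) 0.0474
[241. 164.] 2322 all ((529.4, -276.1), (33.7, 32.9), 54.8) top  
[328. 229.] 3597 all ((480.2, -325.4), (45.2, 45.0), 3.2) top ((480.5, -325.2), (18.9, 18.9), 84.1) 0.0473
[456. 244.] 3756 all ((462.4, -407.5), (42.1, 45.2), 35.9) top ((461.4, -408.2), (18.4, 18.7), 74.7) 0.0474
[351. 343.] 2941 all ((396.7, -330.8), (39.2, 43.0), 86.1) top ((395.2, -333.6), (19.2, 18.7), 29.8) 0.0472
```

View pics/b1.png

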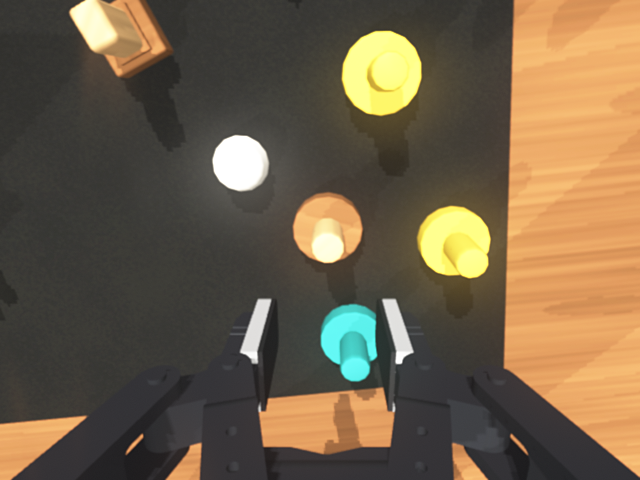

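```bash

python3 -m jog '[0,0,0,0,0,-0.04,45, 0,0,0,0,0,-0.04,45, 0,0,0,0,0,-0.02,45, 0,0,0,0,0,-0.007,45, 0,0,0,0,0,0,45]'
python3 -m jog '[0,0,0,0,0,0,0, 0,0,0,0,0,0,0, 0,0,0,0,0,0,0, 0,0,0,0,0,0,0]' 60
python3 -m jog '[0,0,0,0,0,0.03,0, 0,0,0,0,0,0.04,0, 0,0,0,0.0089,0.0437,0.035,0, 0,0,0,0.0089,0.0437,0,0, 0,0,0,0.0089,0.0437,0,0, 0,0,0,0.0089,0.0437,0,0, 0,0,0,0.0089,0.0437,0,0, 0,0,0,0.0089,0.0437,0,0]'
python3 -m jog '[0,0,0,0.0089,0.0437,0,0, 0,0,0,0.0089,0.0437,0,0, 0,0,0,0.0089,0.0437,0,0, 0,0,0,0.0089,0.0437,0,0, 0,0,0,0.0089,0.0437,0,0, 0,0,0,0.0089,0.0437,0,0, 0,0,0,0,0,0,0, 0,0,0,0,0,0,0]'
python3 w.py b2 | head -1
python3 adj.py .5972 .2828 .0465 -6.5
```

```text
time_s: 28.55
tcp_pos: [0.4814, -0.3241, 0.0386]
orientation: [-2.162, 0.121, 2.164]
ft_force: [-0.7, 0.1, 1.3]
gripper_width: 0.449
time_s: 28.95
tcp_pos: [0.482, -0.3253, 0.0405]
orientation: [-2.166, 0.124, 2.161]
ft_force: [-0.0, 2.4, 7.7]
gripper_width: 0.212
time_s: 29.75
tcp_pos: [0.5338, -0.0665, 0.1409]
orientation: [-2.165, 0.124, 2.161]
ft_force: [1.4, -0.5, -1.6]
gripper_width: 0.214
time_s: 30.55
tcp_pos: [0.5867, 0.1952, 0.1404]
orientation: [-2.164, 0.121, 2.163]
ft_force: [0.0, -0.5, -1.9]
gripper_width: 0.209
t 30.55 tcp [0.5867 0.1952 0.1404] head -6.42 down [ 0.001  0.    -1.   ] F [ 0.  -0.5 -1.9] q [-0.09  0.55 -0.38  1.71  0.25  0.92 -2.25] g 0.209
d [ 0.0104  0.0891 -0.0937] dyaw 0.02
```

View pics/b2.png

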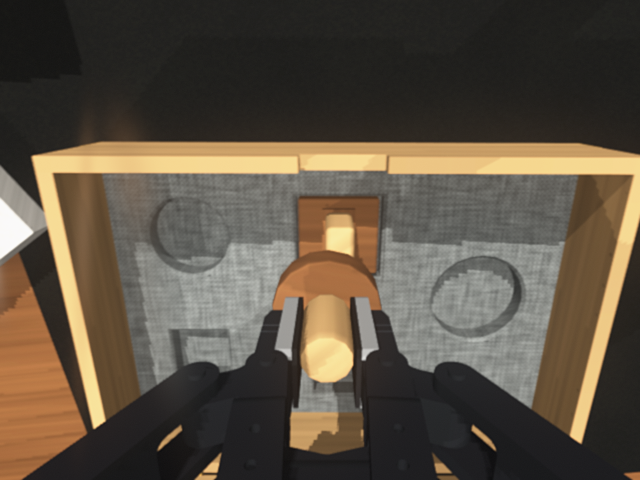

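```bash

python3 -m jog '[0,0,0,0.004,0.03,0,0, 0,0,0,0.004,0.03,-0.01,0, 0,0,0,0.0038,0.027,-0.02,0, 0,0,0,0,0,-0.03,0, 0,0,0,0,0,-0.012,0, 0,0,0,0,0,0,0, 0,0,0,0,0,0,0]'
python3 w.py b3 | head -1
python3 adj.py .5985 .2827 .0485 -6.5
```

```text
time_s: 31.3
tcp_pos: [0.5994, 0.2799, 0.0689]
orientation: [-2.163, 0.125, 2.161]
ft_force: [0.0, -0.3, -0.9]
gripper_width: 0.212
t 31.3 tcp [0.5994 0.2799 0.0689] head -6.62 down [ 0.001  0.    -1.   ] F [ 0.  -0.3 -0.9] q [-0.23  0.71 -0.35  1.63  0.3   0.86 -2.4 ] g 0.212
d [-0.0011  0.0024 -0.0209] dyaw 0.11
```

View pics/b3.png

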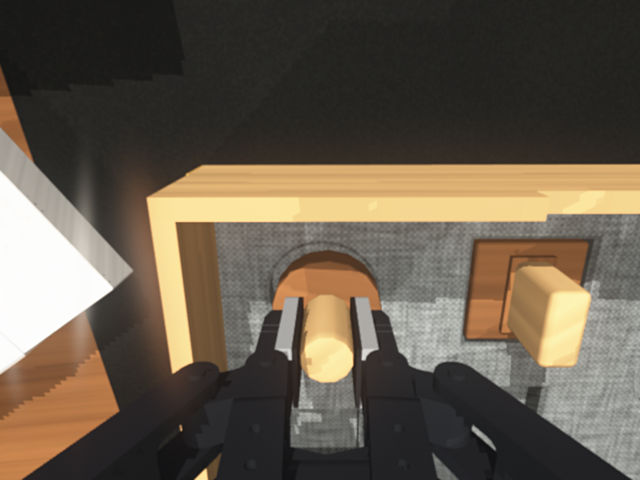

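```bash

python3 -m jog '[0,0,0,-0.0008,0.0015,-0.006,0, 0,0,0,0,0,-0.004,0, 0,0,0,0,0,-0.004,0, 0,0,0,0,0,0,0]'
python3 -m jog '[0,0,0,0,0,-0.004,0, 0,0,0,0,0,-0.003,0, 0,0,0,0,0,0,0]'
```

```text
time_s: 31.75
tcp_pos: [0.5975, 0.2824, 0.0532]
orientation: [-2.162, 0.124, 2.164]
ft_force: [0.0, 0.4, -1.7]
gripper_width: 0.213
time_s: 32.05
tcp_pos: [0.5981, 0.2827, 0.0484]
orientation: [-2.164, 0.124, 2.162]
ft_force: [-11.0, -6.0, 25.7]
gripper_width: 0.216
```

```bash

python3 -m jog '[0,0,0,0,0,0,0, 0,0,0,0,0,0,0]'
python3 -m jog '[0,0,0,0,0,0.002,18, 0,0,0,0,0,0,40, 0,0,0,0,0,0,40, 0,0,0,0,0,0.03,40, 0,0,0,0,0,0.04,40, 0,0,0,0,0,0.03,40, 0,0,0,0,0,0,40, 0,0,0,0,0,0,40]'
python3 w.py b4 | head -1
python3 - <<'E'
from h import *
c=dict(np.load('last.npz'));W=cloud(c);z=W[...,2]
b=(abs(W[...,0]-.597)<.03)&(abs(W[...,1]-.283)<.03)
T=W[b&(z>.045)&(z<.065)];print('grip top',rect(T),np.percentile(T[:,2],[50,90]))
I=c['img'].astype(int);br=b&(I[...,0]-I[...,2]>50)&(z<.035);D=W[br];print('die',rect(D),np.percentile(D[:,2],[10,50,90]))
E
```

```text
time_s: 32.25
tcp_pos: [0.598, 0.2827, 0.0484]
orientation: [-2.164, 0.123, 2.162]
ft_force: [-9.7, -5.0, 25.9]
gripper_width: 0.211
time_s: 33.05
tcp_pos: [0.598, 0.2825, 0.149]
orientation: [-2.163, 0.123, 2.162]
ft_force: [-0.2, -0.2, -0.5]
gripper_width: 0.398
t 33.05 tcp [0.598  0.2825 0.149 ] head -6.54 down [ 0.001  0.    -1.   ] F [-0.2 -0.2 -0.5] q [-0.22  0.61 -0.39  1.59  0.26  0.99 -2.37] g 0.398
grip top ((596.8, 284.1), (19.2, 19.1), 84.4) [0.0551938 0.0563148]
die ((596.2, 284.2), (44.5, 44.8), 44.1) [0.02093578 0.02185101 0.02290503]
```

View pics/b4.png

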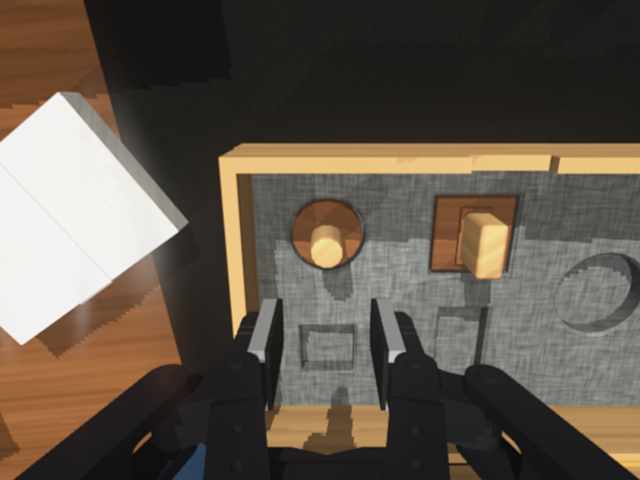

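```bash

python3 -m jog '[0,0,2,0.001,-0.039,0,45, 0,0,2,0.001,-0.039,0,45, 0,0,2,0.001,-0.039,0,45, 0,0,2,0.001,-0.039,0,45, 0,0,2,0.001,-0.039,0,45, 0,0,2,0.001,-0.039,0,45, 0,0,2,0.001,-0.039,0,45, 0,0,2,0.001,-0.039,0,45]'
python3 -m jog '[0,0,2,0.001,-0.039,0,45, 0,0,2,0.001,-0.039,0,45, 0,0,2,0.001,-0.039,0,45, 0,0,2,0.001,-0.039,0,45, 0,0,2,0,-0.039,0,45, 0,0,0,0,0,0,45, 0,0,0,0,0,0,45]'
python3 w.py d1
```

```text
time_s: 33.9
tcp_pos: [0.6051, -0.0311, 0.1474]
orientation: [2.133, 0.179, -2.137]
ft_force: [1.4, -0.5, 0.6]
gripper_width: 0.45
time_s: 34.6
tcp_pos: [0.6091, -0.2252, 0.1472]
orientation: [2.037, 0.349, -2.041]
ft_force: [0.4, 1.0, 0.2]
gripper_width: 0.451
t 34.6 tcp [ 0.6091 -0.2252  0.1472] head 19.36 down [-0.002  0.001 -1.   ] F [0.4 1.  0.2] q [ 0.6   0.6  -0.42  1.62  0.28  0.98 -1.14] g 0.451
[156.  39.] 8185 all ((682.3, -98.4), (43.8, 56.0), 23.3) top  
[389.  64.] 4736 all ((716.0, -225.8), (80.0, 20.3), 39.3) top  
[547. 137.] 25070 all ((708.6, -334.8), (76.1, 126.9), 48.5) top  
[ 62. 231.] 10274 all ((563.1, -69.6), (39.2, 159.9), 90.0) top ((530.9, -67.5), (13.3, 93.4), 88.5) 0.0437
[328. 230.] 2804 all ((609.5, -224.7), (34.0, 34.0), 19.3) top ((609.7, -224.5), (21.6, 15.6), 18.8) 0.0475
[498. 339.] 3321 all ((572.7, -366.2), (43.3, 45.5), 55.1) top ((573.4, -367.2), (19.6, 16.1), 82.5) 0.0474
[356. 347.] 1491 all ((529.8, -273.2), (32.5, 30.5), 23.9) top
```

View pics/d1.png

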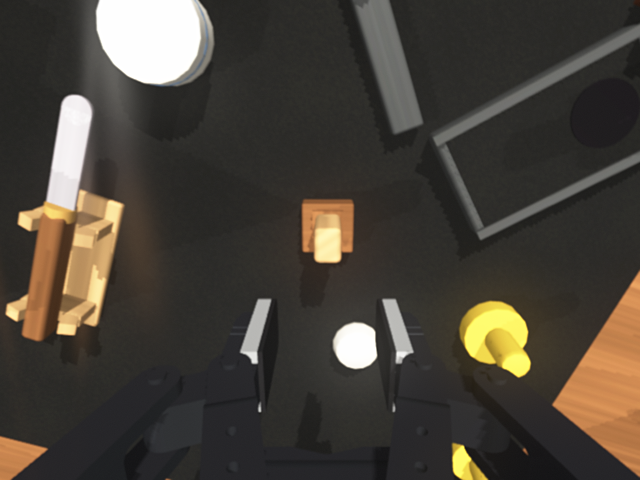

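```bash

python3 -m jog '[0,0,0,0,0.0005,-0.04,45, 0,0,0,0,0,-0.04,45, 0,0,0,0,0,-0.02,45, 0,0,0,0,0,-0.008,45, 0,0,0,0,0,0,45, 0,0,0,0,0,0,45]'
python3 -m jog '[0,0,0,0,0,0,0, 0,0,0,0,0,0,0, 0,0,0,0,0,0,0, 0,0,0,0,0,0,0]' 60
python3 w.py d2 | head -1
```

```text
time_s: 35.25
tcp_pos: [0.6106, -0.2235, 0.0419]
orientation: [2.038, 0.35, -2.035]
ft_force: [-0.9, -0.2, 0.5]
gripper_width: 0.449
time_s: 35.65
tcp_pos: [0.6105, -0.2242, 0.0421]
orientation: [2.038, 0.348, -2.035]
ft_force: [-1.1, -0.4, 8.1]
gripper_width: 0.173
t 35.65 tcp [ 0.6105 -0.2242  0.0421] head 19.46 down [ 0.002 -0.001 -1.   ] F [-1.1 -0.4  8.1] q [ 0.57  0.74 -0.37  1.67  0.34  0.8  -1.19] g 0.173
```

View pics/d2.png

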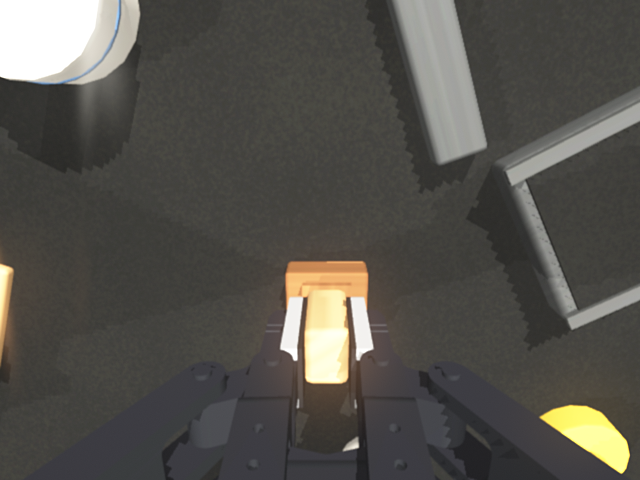

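```bash

python3 -m jog '[0,0,0,0,0,0.03,0, 0,0,0,0,0,0.04,0, 0,0,-2,-0.006,0.0397,0.04,0, 0,0,-2,-0.006,0.0397,0,0, 0,0,-2,-0.006,0.0397,0,0, 0,0,-2,-0.006,0.0397,0,0, 0,0,-2,-0.006,0.0397,0,0, 0,0,-2,-0.006,0.0397,0,0]'
python3 -m jog '[0,0,-2,-0.006,0.0397,0,0, 0,0,-2,-0.006,0.0397,0,0, 0,0,-2,-0.006,0.0397,0,0, 0,0,-2,-0.006,0.0397,0,0, 0,0,-2,-0.006,0.0397,0,0, 0,0,-2,-0.006,0.0397,0,0, 0,0,-2,-0.006,0.0397,0,0, 0,0,0,0,0,0,0]'
python3 w.py d3 | head -1
python3 adj.py .5121 .2919 .0501 -6.5
```

```text
time_s: 36.5
tcp_pos: [0.5742, 0.011, 0.1467]
orientation: [2.156, 0.139, -2.154]
ft_force: [1.4, 0.9, -0.8]
gripper_width: 0.176
time_s: 37.3
tcp_pos: [0.5303, 0.2937, 0.1468]
orientation: [-2.164, 0.114, 2.164]
ft_force: [-0.2, -0.5, -0.5]
gripper_width: 0.172
t 37.3 tcp [0.5303 0.2937 0.1468] head -6.21 down [ 0.     0.003 -1.   ] F [-0.2 -0.5 -0.5] q [-0.24  0.53 -0.42  1.74  0.26  0.92 -2.44] g 0.172
d [-0.0193  0.0013 -0.0965] dyaw -0.21
```

View pics/d3.png

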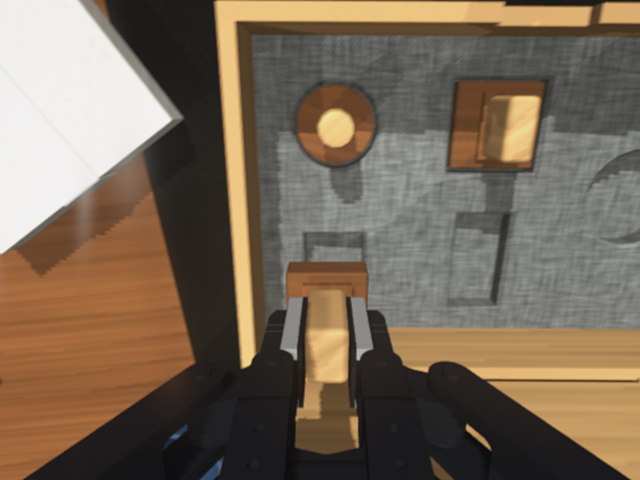

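```bash

python3 -m jog '[0,0,-0.2,-0.01,0,0,0, 0,0,0,-0.0093,0,-0.02,0, 0,0,0,0,0,-0.03,0, 0,0,0,0,0,-0.025,0, 0,0,0,0,0,0,0, 0,0,0,0,0,0,0]'
python3 w.py d4 | head -1
python3 adj.py .5121 .2919 .0501 -6.5
```

```text
time_s: 37.95
tcp_pos: [0.5132, 0.2868, 0.0718]
orientation: [-2.16, 0.128, 2.161]
ft_force: [0.3, -0.2, -0.4]
gripper_width: 0.176
t 37.95 tcp [0.5132 0.2868 0.0718] head -6.79 down [-0. -0. -1.] F [ 0.3 -0.2 -0.4] q [-0.27  0.61 -0.38  1.82  0.31  0.77 -2.51] g 0.176
d [-0.0016  0.0047 -0.0223] dyaw 0.27
```

View pics/d4.png

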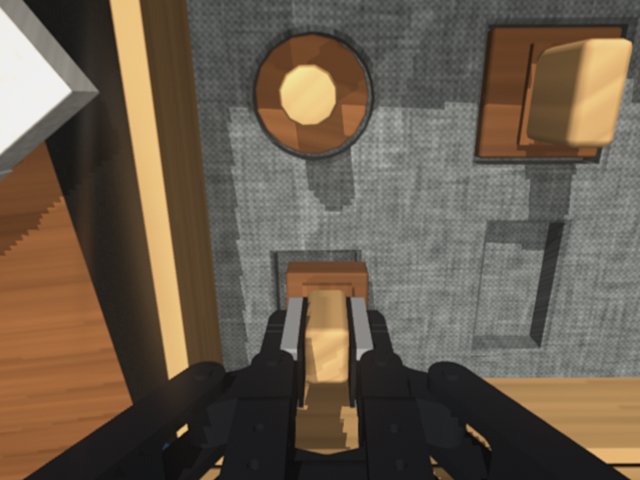

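```bash

python3 -m jog '[0,0,0.25,-0.0013,0.0047,-0.003,0, 0,0,0,0,0,0,0, 0,0,0,0,0,0,0]'
python3 w.py d5 | head -1
python3 adj.py .5121 .2919 .0501 -6.5
```

```text
time_s: 38.3
tcp_pos: [0.512, 0.2925, 0.0686]
orientation: [-2.164, 0.122, 2.163]
ft_force: [-0.5, 0.3, -1.4]
gripper_width: 0.174
t 38.3 tcp [0.512  0.2925 0.0686] head -6.46 down [ 0.001  0.    -1.   ] F [-0.5  0.3 -1.4] q [-0.28  0.61 -0.38  1.82  0.32  0.77 -2.51] g 0.174
d [ 0.0001 -0.0004 -0.0184] dyaw -0.03
```

View pics/d5.png

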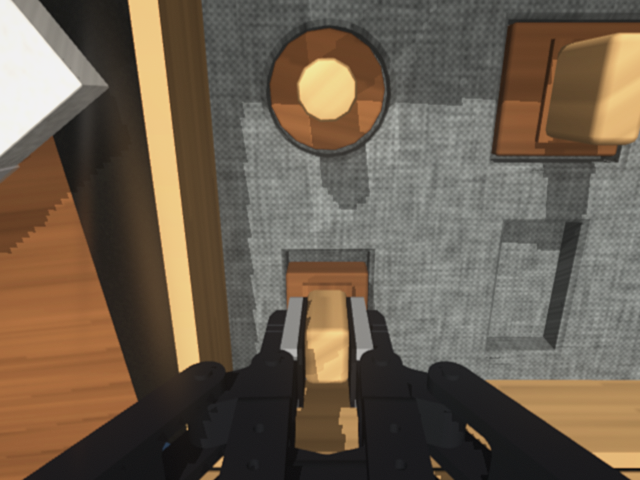

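```bash

python3 -m jog '[0,0,0,0,-0.0004,-0.005,0, 0,0,0,0,0,-0.004,0, 0,0,0,0,0,-0.003,0, 0,0,0,0,0,0,0]'
python3 -m jog '[0,0,0,0,0,-0.004,0, 0,0,0,0,0,-0.0035,0, 0,0,0,0,0,0,0]'
```

```text
time_s: 38.75
tcp_pos: [0.5116, 0.2916, 0.0554]
orientation: [-2.162, 0.123, 2.164]
ft_force: [1.0, -0.0, -0.7]
gripper_width: 0.174
time_s: 39.05
tcp_pos: [0.5121, 0.2919, 0.05]
orientation: [-2.164, 0.123, 2.163]
ft_force: [-10.1, -7.3, 30.9]
gripper_width: 0.176
```

```bash

python3 -m jog '[0,0,0,0,0,0,0, 0,0,0,0,0,0.002,18, 0,0,0,0,0,0,40, 0,0,0,0,0,0,40, 0,0,0,0.002,0,0.03,40, 0,0,0,0.005,0,0.04,40, 0,0,0,0.01,0,0.03,40, 0,0,0,0.01,0,0,40]'
python3 -m jog '[0,0,0,0.01,-0.01,0,40, 0,0,0,0,0,0,40, 0,0,0,0,0,0,40]'
python3 w.py d6 | head -1
python3 - <<'E'
from h import *
c=dict(np.load('last.npz'));W=cloud(c);z=W[...,2]
for x,y in [(.511,.2928),(.597,.2836),(.586,.189)]:
    b=(abs(W[...,0]-x)<.03)&(abs(W[...,1]-y)<.03)
    T=W[b&(z>.045)&(z<.065)];I=c['img'].astype(int);br=b&(I[...,0]-I[...,2]>50)&(z<.035);D=W[br];print('grip top',rect(T),np.percentile(T[:,2],[10,50,90]).round(4),'die',rect(D),np.percentile(D[:,2],[10,50,90]).round(4))
E
```

```text
time_s: 39.85
tcp_pos: [0.5408, 0.2928, 0.1546]
orientation: [-2.167, 0.119, 2.156]
ft_force: [-0.4, 0.7, -0.6]
gripper_width: 0.399
time_s: 40.15
tcp_pos: [0.5484, 0.281, 0.1492]
orientation: [-2.161, 0.124, 2.165]
ft_force: [0.8, 0.0, -0.4]
gripper_width: 0.399
t 40.15 tcp [0.5484 0.281  0.1492] head -6.52 down [-0.002 -0.001 -1.   ] F [ 0.8  0.  -0.4] q [-0.21  0.55 -0.42  1.71  0.26  0.94 -2.42] g 0.399
grip top ((510.6, 293.4), (15.4, 22.5), 83.6) [0.0503 0.0553 0.0563] die ((504.7, 294.4), (32.9, 46.2), 84.1) [0.0209 0.022  0.0257]
grip top ((596.6, 284.3), (19.0, 19.0), 84.3) [0.053  0.0553 0.0563] die ((596.4, 284.4), (44.3, 44.5), 77.0) [0.0209 0.0218 0.0227]
grip top ((585.5, 190.4), (16.2, 34.0), 84.4) [0.0499 0.0554 0.0565] die ((585.6, 190.3), (49.8, 49.2), 83.8) [0.021  0.0221 0.0255]
```

View pics/d6.png

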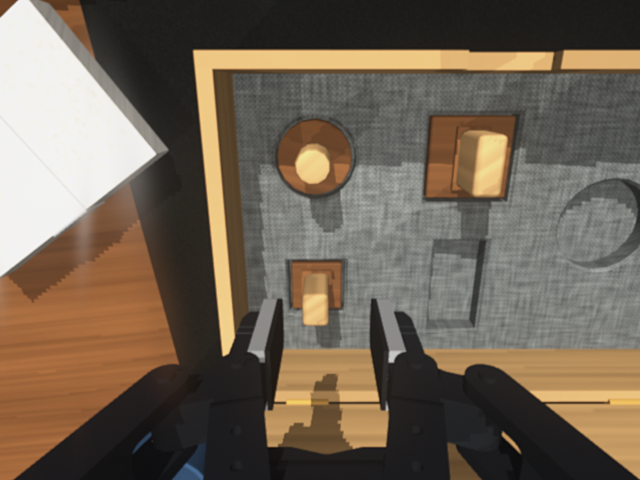

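All three seals are flush: grip tops at z 0.055–0.056, dies at 0.022. Next is the pot.

```bash

python3 -m jog '[0,0,0,0.0135,-0.038,0,66, 0,0,0,0.0135,-0.038,0,66, 0,0,0,0.0135,-0.038,0,66, 0,0,0,0.0135,-0.038,0,66, 0,0,0,0.0135,-0.038,0,66, 0,0,0,0.0135,-0.038,0,66, 0,0,0,0.0135,-0.038,0,66, 0,0,0,0.0135,-0.038,0,66]'
python3 -m jog '[0,0,0,0.0135,-0.038,0,66, 0,0,0,0.0135,-0.037,0,66, 0,0,0,0,0,0,66, 0,0,0,0,0,0,66]'
python3 w.py e1
python3 - <<'E'
from h import *
c=dict(np.load('last.npz'));W=cloud(c);o=observe();tz=o['tcp_pos'];M=Rn.from_rotvec(o['orientation']).as_matrix()
L=(W-tz)@M
z=W[...,2]
m=(L[...,0]>-.06)&(L[...,0]<.03)&(abs(L[...,1])<.08)&(abs(L[...,2])<.03)
P=L[m];print(len(P),'max ahead',np.percentile(P[:,0],[90,98,100]));
for s in (1,-1):
    q=P[(P[:,1]*s>0)&(P[:,0]>0)]; print(s,len(q),q[:,0].max() if len(q) else '',q.min(0),q.max(0))
E
```

```text
time_s: 41.0
tcp_pos: [0.6568, -0.0232, 0.15]
orientation: [-2.162, 0.121, 2.164]
ft_force: [0.3, 0.6, -0.3]
gripper_width: 0.664
time_s: 41.4
tcp_pos: [0.6835, -0.0976, 0.1496]
orientation: [-2.161, 0.123, 2.164]
ft_force: [0.1, 1.0, -0.1]
gripper_width: 0.659
t 41.4 tcp [ 0.6835 -0.0976  0.1496] head -6.54 down [-0.001  0.001 -1.   ] F [ 0.1  1.  -0.1] q [ 0.33  0.66 -0.34  1.51  0.24  1.02 -1.76] g 0.659
[471.  98.] 9284 all ((750.8, -197.0), (169.6, 20.6), 39.3) top  
[267.  78.] 11000 all ((774.7, -64.3), (56.9, 85.1), 72.0) top  
[619. 188.] 3418 all ((684.3, -283.5), (76.2, 38.4), 6.7) top  
[325. 224.] 6121 all ((688.4, -95.6), (54.9, 55.3), 86.6) top  
[303. 368.] 3667 all ((593.1, -74.4), (39.3, 97.3), 81.0) top ((565.6, -67.4), (12.4, 24.1), 88.2) 0.0437
[582. 387.] 1221 all ((533.6, -277.6), (32.7, 24.7), 42.3) top  
42305 max ahead [-0.01226883  0.00593278  0.01621707]
1 895 0.016217067436869504 [ 6.75046834e-07  2.76339330e-02 -1.20260911e-02] [0.01621707 0.04164722 0.01139774]
-1 910 0.015553831322637265 [ 7.89230010e-06 -4.22141254e-02 -1.17952899e-02] [ 0.01555383 -0.02801399  0.01170415]
```

View pics/e1.png

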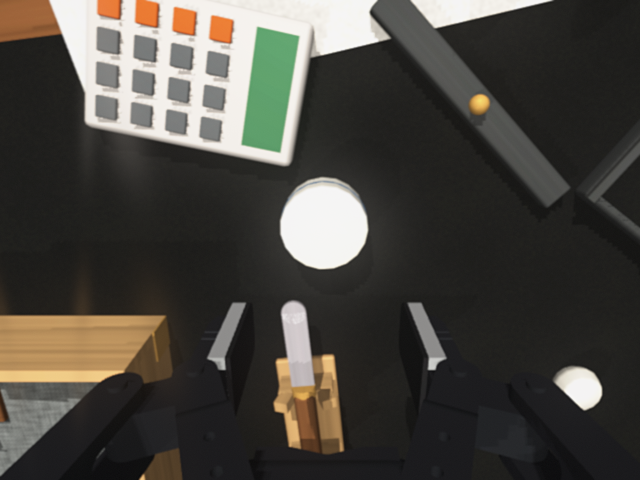

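```bash

python3 -m jog '[0,0,0,0.004,0.0005,-0.02,92, 0,0,0,0,0,-0.03,92, 0,0,0,0,0,-0.03,92, 0,0,0,0,0,-0.02,92, 0,0,0,0,0,-0.016,92, 0,0,0,0,0,0,92, 0,0,0,0,0,0,92]'
python3 w.py e2 |head -1
```

```text
time_s: 42.15
tcp_pos: [0.6882, -0.0961, 0.035]
orientation: [-2.164, 0.121, 2.163]
ft_force: [1.2, -0.9, 0.6]
gripper_width: 0.922
t 42.15 tcp [ 0.6882 -0.0961  0.035 ] head -6.44 down [ 0.  0. -1.] F [ 1.2 -0.9  0.6] q [ 0.3   0.8  -0.3   1.54  0.29  0.85 -1.8 ] g 0.922
```

View pics/e2.png

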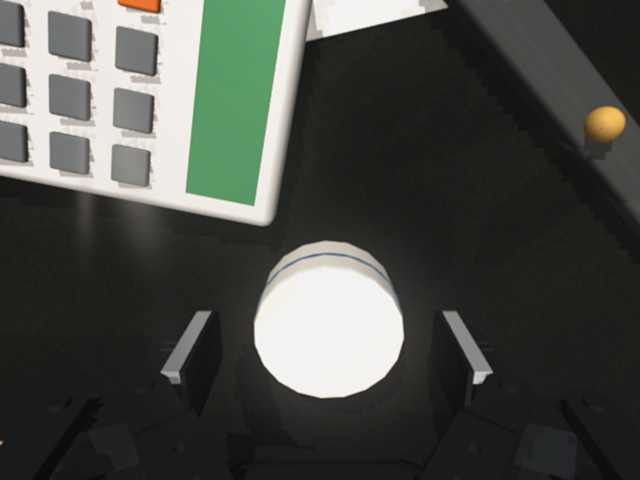

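```bash

python3 -m jog '[0,0,0,0,0,-0.0015,92, 0,0,0,0,0,0,50, 0,0,0,0,0,0,50, 0,0,0,0,0,0,50, 0,0,0,0,0,0,50, 0,0,0,0,0,0,50]' 60
python3 w.py e3 |head -1
```

```text
time_s: 42.8
tcp_pos: [0.6882, -0.0968, 0.0342]
orientation: [-2.164, 0.123, 2.162]
ft_force: [-4.6, -0.3, 11.7]
gripper_width: 0.629
t 42.8 tcp [ 0.6882 -0.0968  0.0342] head -6.49 down [ 0.001 -0.    -1.   ] F [-4.6 -0.3 11.7] q [ 0.3   0.8  -0.3   1.54  0.29  0.84 -1.8 ] g 0.629
```

View pics/e3.png

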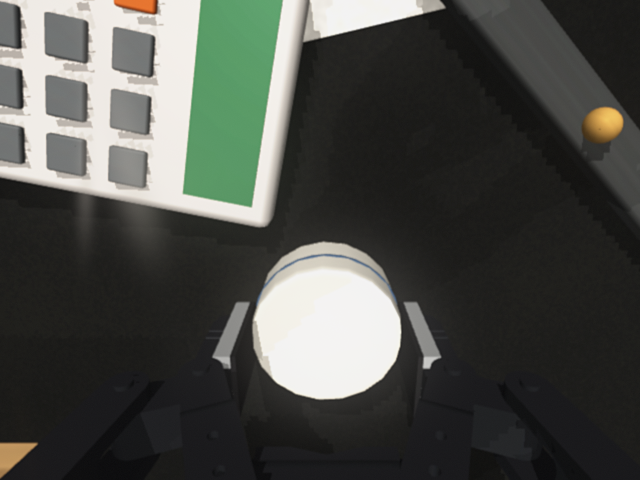

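```bash
python3 - <<'E'
from h import *
c=dict(np.load('last.npz'));W=cloud(c);o=observe();tz=o['tcp_pos'];M=Rn.from_rotvec(o['orientation']).as_matrix()
L=(W-tz)@M
I=c['img'].astype(int)
ok=(abs(L[...,1])<.1)&(abs(L[...,2])<.06)&(np.mgrid[0:480,0:640][0]>290)
for a,b in [(.0,.02),(-.01,0),(-.02,-.01),(-.03,-.02),(-.04,-.03),(-.05,-.04),(-.06,-.05),(-.08,-.06)]:
    P=L[ok&(L[...,0]>a)&(L[...,0]<b)&(abs(L[...,1])>.02)]
    if len(P): print((a,b),len(P),np.percentile(P[:,1],[0.5,99.5]).round(4),P[:,2].min().round(3),P[:,2].max().round(3))
E
```

```text
(0.0, 0.02) 3942 [-0.041   0.0381] -0.019 0.02
(-0.01, 0) 1867 [-0.0418  0.0388] -0.012 0.012
(-0.02, -0.01) 2100 [-0.0417  0.0387] -0.012 0.012
(-0.03, -0.02) 2702 [-0.0516  0.0481] -0.014 0.011
(-0.04, -0.03) 10095 [-0.0602  0.0571] -0.014 0.013
(-0.05, -0.04) 9917 [-0.062   0.0589] -0.018 0.013
(-0.06, -0.05) 9582 [-0.0642  0.061 ] -0.018 -0.003
(-0.08, -0.06) 4408 [-0.0652  0.0607] -0.019 -0.008
```

```bash

python3 -m jog '[0,0,0,0,0,0.03,50, 0,0,0,0,0,0.04,50, 0,0,0,0,0,0.04,50, 0,0,8.2,-0.0142,0.018,0.01,50, 0,0,8.2,-0.0142,0.018,0,50, 0,0,8.2,-0.0142,0.018,0,50, 0,0,8.2,-0.0142,0.018,0,50, 0,0,8.2,-0.0142,0.018,0,50]'
python3 -m jog '[0,0,8.2,-0.0142,0.018,0,50, 0,0,8.2,-0.0142,0.018,0,50, 0,0,8.2,-0.0142,0.018,0,50, 0,0,8.2,-0.0142,0.018,0,50, 0,0,8.2,-0.0142,0.018,0,50, 0,0,0,0,0,0,50, 0,0,0,0,0,0,50]'
python3 w.py e4 |head -1
python3 adj.py .533 .101 .0422 83.5
```

```text
time_s: 43.65
tcp_pos: [0.6163, -0.0062, 0.1534]
orientation: [1.874, 0.588, -1.874]
ft_force: [0.9, 0.0, -0.4]
gripper_width: 0.623
time_s: 44.35
tcp_pos: [0.546, 0.0831, 0.1533]
orientation: [1.394, 1.078, -1.394]
ft_force: [-0.1, -0.2, -1.5]
gripper_width: 0.625
t 44.35 tcp [0.546  0.0831 0.1533] head 75.46 down [ 0. -0. -1.] F [-0.1 -0.2 -1.5] q [ 0.37  0.51 -0.73  1.86  0.42  0.93 -0.81] g 0.625
d [-0.0133  0.0184 -0.1111] dyaw 8.11
```

View pics/e4.png

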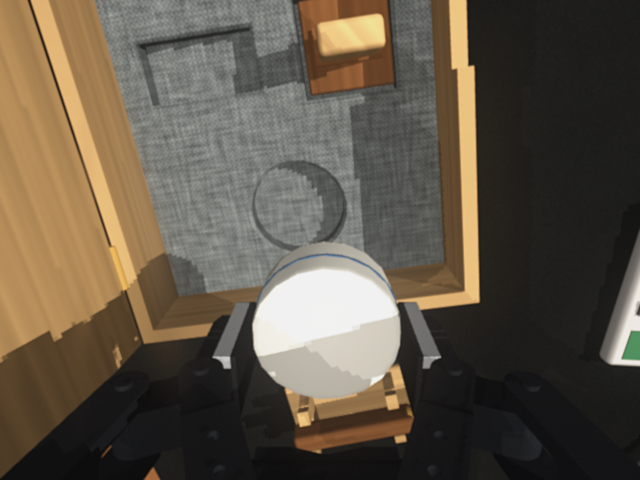

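```bash

python3 -m jog '[0,0,8.1,-0.0133,0.0184,0,50, 0,0,0,0,0,-0.02,50, 0,0,0,0,0,-0.03,50, 0,0,0,0,0,-0.02,50, 0,0,0,0,0,0,50, 0,0,0,0,0,0,50]'
python3 w.py e5 |head -1
python3 adj.py .533 .101 .0422 83.5
python3 - <<'E'
from h import *
c=dict(np.load('last.npz'));W=cloud(c);cc=-c['R'].T@c['t'];D=W-cc;s=(.022-cc[2])/D[...,2];Q=cc+D*s[...,None]
m=(W[...,2]<.0185)&(W[...,2]>0)&(abs(Q[...,0]-.533)<.04)&(abs(Q[...,1]-.102)<.04);m[330:]=False
P=Q[m];P=P[np.isfinite(P).all(1)]
if len(P)>50:
  hull=cv2.convexHull((P[:,:2]*1000).astype(np.float32));print(len(P),circ(P),rect(P),P.min(0),P.max(0))
E
```

```text
time_s: 45.0
tcp_pos: [0.533, 0.1015, 0.0836]
orientation: [1.292, 1.154, -1.292]
ft_force: [0.1, -0.6, -1.0]
gripper_width: 0.63
t 45.0 tcp [0.533  0.1015 0.0836] head 83.55 down [-0. -0. -1.] F [ 0.1 -0.6 -1. ] q [ 0.31  0.6  -0.7   1.93  0.53  0.81 -0.8 ] g 0.63
d [-0.0003 -0.0006 -0.0419] dyaw -0.07
2992 [531.62157878 105.17526558] ((532.1, 118.1), (30.1, 58.4), 88.3) [0.50251258 0.10218021 0.022     ] [0.56087688 0.13311629 0.022     ]
```

View pics/e5.png

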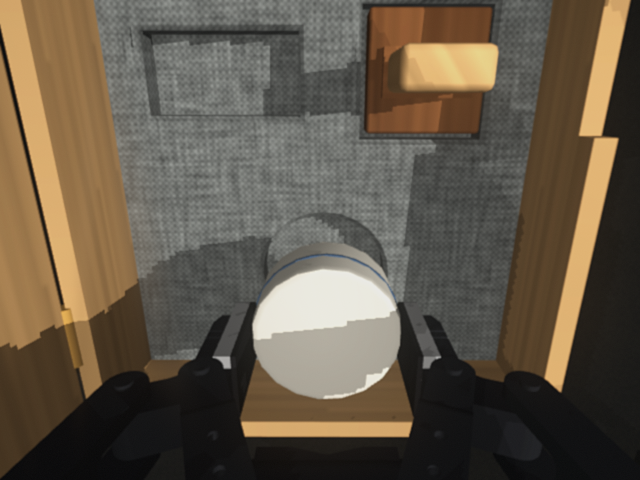

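```bash

python3 -m jog '[0,0,0,0,0,-0.015,50, 0,0,0,0,0,-0.008,50, 0,0,0,0,0,-0.004,50, 0,0,0,0,0,-0.004,50, 0,0,0,0,0,0,50]'
python3 -m jog '[0,0,0,0,0,-0.004,50, 0,0,0,0,0,-0.003,50, 0,0,0,0,0,0,50]'
python3 -m jog '[0,0,0,0,0,-0.003,50, 0,0,0,0,0,-0.001,50, 0,0,0,0,0,0,50]'
```

```text
time_s: 45.55
tcp_pos: [0.5325, 0.1017, 0.0517]
orientation: [1.29, 1.155, -1.291]
ft_force: [0.3, 0.8, -1.4]
gripper_width: 0.63
time_s: 45.85
tcp_pos: [0.5325, 0.1016, 0.0448]
orientation: [1.29, 1.155, -1.291]
ft_force: [0.0, 0.2, -1.0]
gripper_width: 0.626
time_s: 46.15
tcp_pos: [0.5329, 0.1017, 0.0421]
orientation: [1.29, 1.153, -1.291]
ft_force: [-8.6, -3.4, 26.7]
gripper_width: 0.627
```

Home, at z 0.0421 with 27 N. Release and check.

```bash

python3 -m jog '[0,0,0,0,0,0.0015,60, 0,0,0,0,0,0,70, 0,0,0,0,0,0,75, 0,0,0,0,0,0,75, 0,0,0,0,0,0.03,75, 0,0,0,0,0,0.04,75, 0,0,0,0,0,0.04,75]'
python3 -m jog '[0,0,0,0.02,-0.03,0.03,50, 0,0,0,0,0,0,50, 0,0,0,0,0,0,50]'
python3 w.py f1 |head -1
python3 - <<'E'
from h import *
c=dict(np.load('last.npz'));W=cloud(c);z=W[...,2]
b=(abs(W[...,0]-.533)<.04)&(abs(W[...,1]-.102)<.04)
T=W[b&(z>.032)&(z<.06)];print(rect(T),np.percentile(T[:,2],[10,50,90]))
c=camera('scene');cv2.imwrite('pics/f1s.png',c['img'][:,:,::-1])
E
```

```text
time_s: 46.85
tcp_pos: [0.5322, 0.1018, 0.1536]
orientation: [1.29, 1.156, -1.291]
ft_force: [0.9, 0.3, -0.4]
gripper_width: 0.752
time_s: 47.15
tcp_pos: [0.553, 0.0709, 0.1829]
orientation: [1.292, 1.153, -1.291]
ft_force: [0.7, 1.6, -1.0]
gripper_width: 0.502
t 47.15 tcp [0.553  0.0709 0.1829] head 83.53 down [ 0.001 -0.    -1.   ] F [ 0.7  1.6 -1. ] q [ 0.43  0.49 -0.79  1.83  0.41  0.99 -0.64] g 0.502
((533.3, 102.9), (54.8, 54.5), 79.9) [0.03678513 0.03782261 0.03873637]
```

View pics/f1.png

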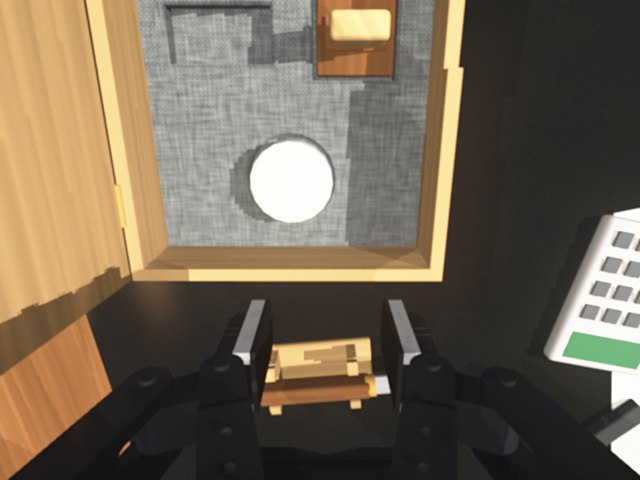

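View pics/f1s.png

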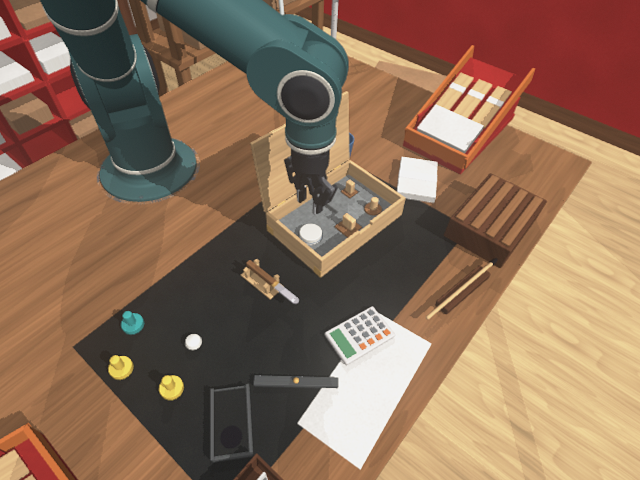

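Pot top is at z 0.038, which is fully home. Now I'll bring the closed fingers over and behind the lid.

```bash

python3 -m jog '[0,0,0,0,0,0.04,30, 0,0,0,0,0,0.045,10, 0,0,0,0,0,0.045,0, 0,0,0,0,0,0.045,0, 0,0,0,-0.0236,0.0179,0.01,0, 0,0,0,-0.0236,0.0179,0,0, 0,0,0,-0.0236,0.0179,0,0, 0,0,0,-0.0236,0.0179,0,0]' 30
python3 -m jog '[0,0,0,-0.0236,0.0179,0,0, 0,0,0,-0.0236,0.0179,0,0, 0,0,0,-0.0236,0.0179,0,0, 0,0,0,-0.0236,0.0179,0,0, 0,0,0,0,0,0,0, 0,0,0,0,0,0,0]'
python3 -c "
from h import *
st();c=camera('side');cv2.imwrite('pics/k1.png',c['img'][:,:,::-1])"
python3 adj.py .3645 .214 .262 83.5
```

```text
time_s: 48.05
tcp_pos: [0.4567, 0.1444, 0.3667]
orientation: [1.289, 1.156, -1.291]
ft_force: [-0.0, 0.1, 1.1]
gripper_width: -0.002
time_s: 48.65
tcp_pos: [0.3634, 0.215, 0.3672]
orientation: [1.289, 1.155, -1.29]
ft_force: [0.5, -1.1, -0.4]
gripper_width: -0.001
t 48.65 tcp [0.3634 0.215  0.3672] head 83.7 down [-0.    -0.001 -1.   ] F [ 0.5 -1.1 -0.4] q [ 0.47 -0.06 -1.02  1.89 -0.05  1.28 -0.64] g -0.001
d [ 0.0007 -0.0006 -0.1052] dyaw -0.14
```

View pics/k1.png

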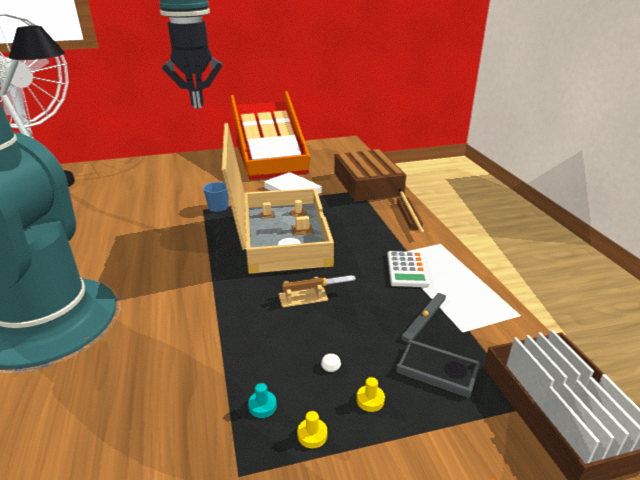

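```bash

python3 -m jog '[0,0,0,0,0,-0.03,0, 0,0,0,0,0,-0.03,0, 0,0,0,0,0,-0.03,0, 0,0,0,0,0,-0.015,0, 0,0,0,0.01,-0.0011,0,0, 0,0,0,0.01,-0.0011,0,0, 0,0,0,0,0,0,0]'
python3 - <<'E'
from h import *
st()
r=.175;t=np.radians(np.r_[97.4,np.arange(92,-1,-5)[:-0 or None],0]);u=r*np.cos(t)-.009*np.sin(t);z=r*np.sin(t)+.009*np.cos(t)
print('start u',u[0],'z',z[0]+.066)
for i in range(1,len(t)): print(round(np.degrees(t[i])),'dx %.4f dy %.4f dz %.4f'%((u[i]-u[i-1])*.9936,(u[i]-u[i-1])*-.113,z[i]-z[i-1]))
E
```

```text
time_s: 49.4
tcp_pos: [0.3858, 0.2124, 0.2633]
orientation: [1.293, 1.155, -1.291]
ft_force: [0.6, -0.5, 1.1]
gripper_width: -0.001
t 49.4 tcp [0.3858 0.2124 0.2633] head 83.53 down [ 0.     0.001 -1.   ] F [ 0.6 -0.5  1.1] q [ 0.4   0.16 -1.05  2.01  0.16  1.06 -0.83] g -0.001
start u -0.03146426986252132 z 0.23838329304784275
92 dx 0.0163 dy -0.0018 dz 0.0022
87 dx 0.0152 dy -0.0017 dz 0.0007
82 dx 0.0152 dy -0.0017 dz -0.0007
77 dx 0.0151 dy -0.0017 dz -0.0020
72 dx 0.0148 dy -0.0017 dz -0.0033
67 dx 0.0145 dy -0.0016 dz -0.0046
62 dx 0.0140 dy -0.0016 dz -0.0059
57 dx 0.0135 dy -0.0015 dz -0.0071
52 dx 0.0128 dy -0.0015 dz -0.0082
47 dx 0.0120 dy -0.0014 dz -0.0093
42 dx 0.0112 dy -0.0013 dz -0.0103
37 dx 0.0103 dy -0.0012 dz -0.0113
32 dx 0.0092 dy -0.0011 dz -0.0121
27 dx 0.0081 dy -0.0009 dz -0.0129
22 dx 0.0070 dy -0.0008 dz -0.0136
17 dx 0.0058 dy -0.0007 dz -0.0141
12 dx 0.0046 dy -0.0005 dz -0.0146
7 dx 0.0033 dy -0.0004 dz -0.0149
2 dx 0.0020 dy -0.0002 dz -0.0152
0 dx 0.0004 dy -0.0000 dz -0.0061
```

```bash

python3 -m jog '[0,0,0,0.008,-0.0009,-0.005,0, 0,0,0,0.005,-0.0006,0,0, 0,0,0,0.0163,-0.0018,0.0022,0, 0,0,0,0.0152,-0.0017,0.0007,0, 0,0,0,0,0,0,0]'
python3 -c "
from h import *
st();c=camera('side');cv2.imwrite('pics/k2.png',cv2.resize(c['img'][60:300,150:430][:,:,::-1],None,fx=2.6,fy=2.5))"
```

```text
time_s: 49.9
tcp_pos: [0.4297, 0.2073, 0.2605]
orientation: [1.292, 1.155, -1.292]
ft_force: [0.4, -0.1, -0.3]
gripper_width: 0.005
t 49.9 tcp [0.4297 0.2073 0.2605] head 83.54 down [-0.     0.001 -1.   ] F [ 0.4 -0.1 -0.3] q [ 0.37  0.26 -1.01  1.93  0.25  1.08 -0.85] g 0.005
```

View pics/k2.png

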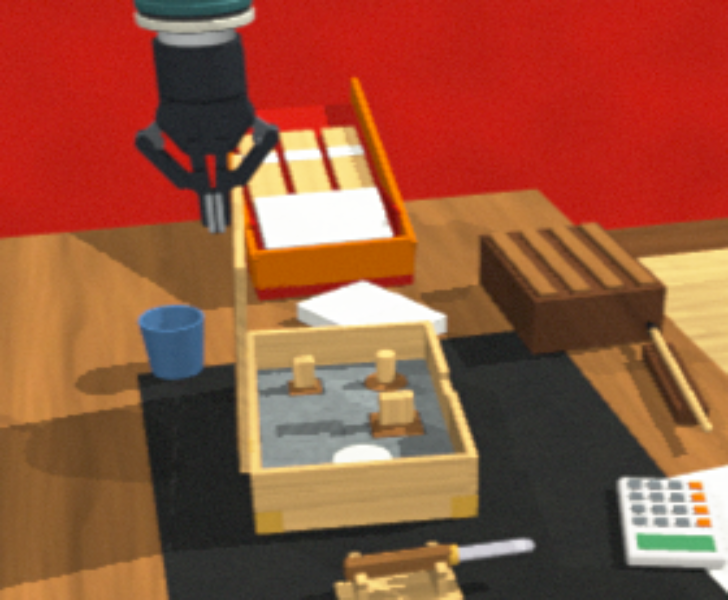

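```bash

python3 -m jog '[0,0,0,0.0152,-0.0017,-0.0007,0, 0,0,0,0.0151,-0.0017,-0.002,0, 0,0,0,0.0148,-0.0017,-0.0033,0, 0,0,0,0.0145,-0.0016,-0.0046,0, 0,0,0,0.014,-0.0016,-0.0059,0, 0,0,0,0.0135,-0.0015,-0.0071,0]'
python3 -m jog '[0,0,0,0.0128,-0.0015,-0.0082,0, 0,0,0,0.012,-0.0014,-0.0093,0, 0,0,0,0.0112,-0.0013,-0.0103,0, 0,0,0,0.0103,-0.0012,-0.0113,0, 0,0,0,0,0,0,0]'
python3 -c "
from h import *
st();c=camera('side');cv2.imwrite('pics/k3.png',cv2.resize(c['img'][60:300,150:430][:,:,::-1],None,fx=2.6,fy=2.5))"
```

```text
time_s: 50.55
tcp_pos: [0.5154, 0.1982, 0.2371]
orientation: [1.29, 1.154, -1.29]
ft_force: [-1.3, 0.2, 0.6]
gripper_width: 0.001
time_s: 51.05
tcp_pos: [0.5621, 0.1918, 0.1958]
orientation: [1.29, 1.156, -1.293]
ft_force: [-0.3, 0.2, 0.1]
gripper_width: 0.003
t 51.05 tcp [0.5621 0.1918 0.1958] head 83.58 down [-0.002 -0.    -1.   ] F [-0.3  0.2  0.1] q [ 0.25  0.56 -0.85  1.72  0.47  1.08 -0.87] g 0.003
```

View pics/k3.png

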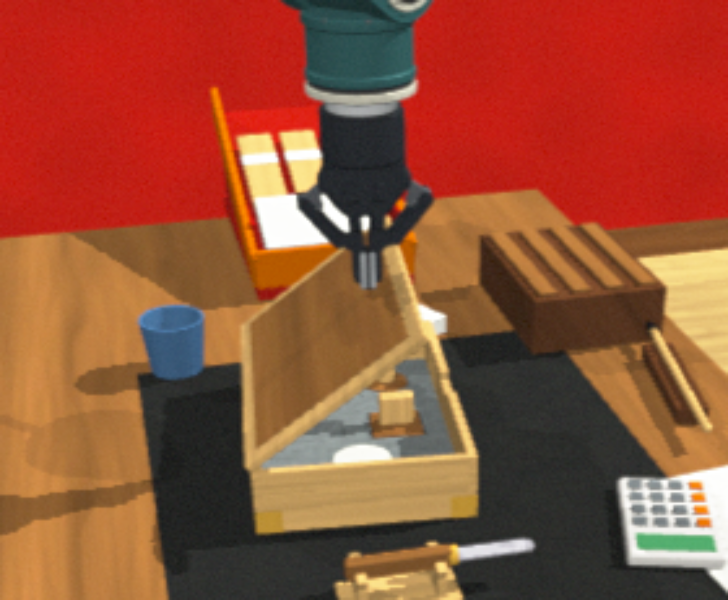

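The lid is following, at about 37°. Carry on, slower towards the end.

```bash

python3 -m jog '[0,0,0,0.0092,-0.0011,-0.0121,0, 0,0,0,0.0081,-0.0009,-0.0129,0, 0,0,0,0.007,-0.0008,-0.0136,0, 0,0,0,0.0058,-0.0007,-0.0141,0, 0,0,0,0.0023,-0.0003,-0.0075,0, 0,0,0,0.0023,-0.0002,-0.0071,0]'
python3 -m jog '[0,0,0,0.001,0,-0.005,0, 0,0,0,0.001,0,-0.005,0, 0,0,0,0.001,0,-0.005,0, 0,0,0,0.001,0,-0.004,0, 0,0,0,0,0,0,0]'
python3 -c "
from h import *
st();c=camera('side');cv2.imwrite('pics/k4.png',cv2.resize(c['img'][60:300,150:430][:,:,::-1],None,fx=2.6,fy=2.5))"
```

```text
time_s: 51.7
tcp_pos: [0.5963, 0.1885, 0.1294]
orientation: [1.29, 1.155, -1.291]
ft_force: [-0.9, -0.5, 0.7]
gripper_width: 0.003
time_s: 52.2
tcp_pos: [0.6003, 0.1884, 0.111]
orientation: [1.29, 1.155, -1.291]
ft_force: [0.2, 0.6, 0.5]
gripper_width: 0.003
t 52.2 tcp [0.6003 0.1884 0.111 ] head 83.62 down [-0.001 -0.    -1.   ] F [0.2 0.6 0.5] q [ 0.19  0.71 -0.77  1.69  0.58  0.98 -0.9 ] g 0.003
```

View pics/k4.png

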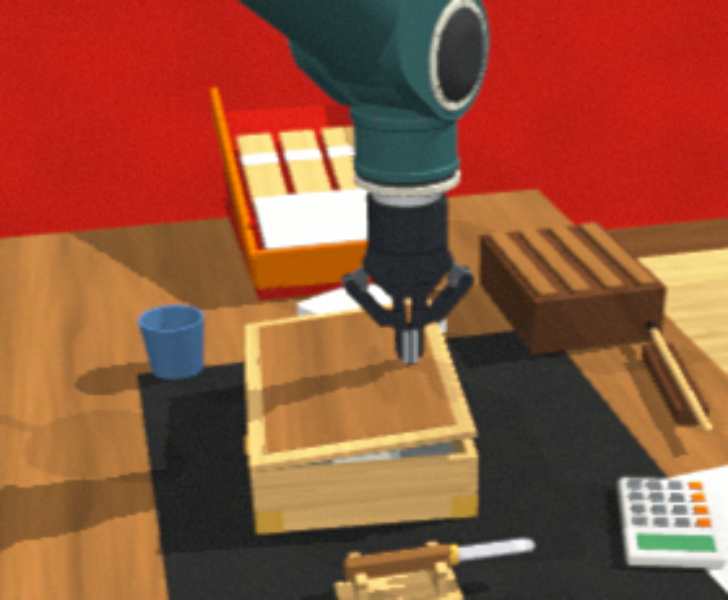

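```bash

python3 -m jog '[0,0,0,0,0,-0.004,0, 0,0,0,0,0,-0.004,0, 0,0,0,0,0,-0.003,0, 0,0,0,0,0,-0.003,0, 0,0,0,0,0,-0.002,0, 0,0,0,0,0,0,0]'
python3 -m jog '[0,0,0,0,0,-0.001,0, 0,0,0,0,0,-0.001,0, 0,0,0,0,0,0,0]'
```

```text
time_s: 52.85
tcp_pos: [0.6003, 0.1884, 0.0952]
orientation: [1.29, 1.155, -1.291]
ft_force: [-0.5, 0.3, 0.3]
gripper_width: 0.003
time_s: 53.15
tcp_pos: [0.6005, 0.1886, 0.0945]
orientation: [1.291, 1.154, -1.291]
ft_force: [-5.7, -2.5, 15.3]
gripper_width: 0.002
```

```bash

python3 -m jog '[0,0,0,0,0,-0.0005,0, 0,0,0,0,0,0,0, 0,0,0,0,0,0.01,0, 0,0,0,0,0,0.03,0, 0,0,0,0,0,0.04,0, 0,0,0,0,0,0.04,0, 0,0,0,0,-0.03,0.03,0, 0,0,0,0,-0.04,0.02,0]'
python3 -m jog '[0,0,0,-0.03,-0.04,0,0, 0,0,0,-0.03,-0.04,0,0, 0,0,0,-0.03,-0.04,0,0, 0,0,0,-0.03,-0.04,0,0, 0,0,0,-0.03,-0.04,0,0, 0,0,0,-0.03,-0.04,0,0, 0,0,0,0,0,0,0, 0,0,0,0,0,0,0]'
python3 - <<'E'
from h import *
st()
for n in ['scene','side']:
    c=camera(n);cv2.imwrite(f'pics/z_{n}.png',c['img'][:,:,::-1]);W=cloud(c);z=W[...,2]
    m=(W[...,0]>.38)&(W[...,0]<.78)&(W[...,1]>-.02)&(W[...,1]<.37)&(z>.068)&(z<.09)
    P=W[m];A=np.c_[P[:,:2]-[.543,.193],np.ones(len(P))];print(n,'lid plane',np.linalg.lstsq(A,P[:,2],rcond=None)[0].round(4),rect(P))
    m=(z>0.008)&(z<0.12)&(W[...,0]>0.3)&(W[...,0]<.85)&(W[...,1]>-0.5)&(W[...,1]<0)
    k,l,s,ce=cv2.connectedComponentsWithStats(m.astype(np.uint8))
    for i in range(1,k):
        if s[i,4]>150: print(ce[i].round(),rect(W[l==i]))
E
```

```text
time_s: 53.95
tcp_pos: [0.6004, 0.12, 0.2658]
orientation: [1.29, 1.156, -1.286]
ft_force: [1.1, -0.6, -0.9]
gripper_width: 0.0
time_s: 54.75
tcp_pos: [0.42, -0.1226, 0.2634]
orientation: [1.292, 1.152, -1.293]
ft_force: [0.1, 1.3, 0.6]
gripper_width: -0.002
t 54.75 tcp [ 0.42   -0.1226  0.2634] head 83.46 down [ 0.    -0.001 -1.   ] F [0.1 1.3 0.6] q [ 1.09  0.13 -0.93  2.02  0.12  1.05 -0.01] g -0.002
scene lid plane [-0.0029  0.0017  0.0757] ((540.8, 193.6), (302.7, 203.4), 83.6)
[269. 280.] ((562.9, -68.3), (45.9, 157.1), 86.9)
[131. 322.] ((396.8, -333.9), (44.7, 40.6), 81.4)
[354. 338.] ((782.5, -40.3), (109.6, 85.6), 71.9)
[193. 341.] ((531.5, -276.6), (31.2, 30.9), 38.5)
[120. 366.] ((463.1, -409.2), (45.2, 42.6), 84.9)
[171. 386.] ((572.9, -368.6), (44.7, 43.7), 78.0)
[295. 380.] ((750.4, -197.9), (169.2, 21.0), 39.4)
[231. 423.] ((709.6, -335.5), (74.4, 131.3), 48.4)
[257. 468.] ((821.9, -375.6), (53.9, 55.9), 89.8)
side lid plane [-0.0009  0.0056  0.0763] ((541.4, 189.7), (306.2, 201.9), 83.4)
[409. 271.] ((782.7, -43.6), (116.0, 84.5), 71.8)
[312. 285.] ((563.0, -70.0), (46.7, 159.6), 89.3)
[437. 358.] ((762.4, -266.3), (258.0, 147.9), 48.6)
[526. 381.] ((819.4, -425.0), (53.4, 150.1), 0.4)
[331. 362.] ((529.5, -281.2), (32.6, 31.1), 13.7)
[371. 394.] ((570.2, -373.0), (42.6, 45.4), 62.8)
[262. 400.] ((394.8, -339.2), (42.3, 44.6), 85.1)
[312. 429.] ((459.9, -414.6), (42.3, 44.0), 78.3)
```

View pics/z_scene.png

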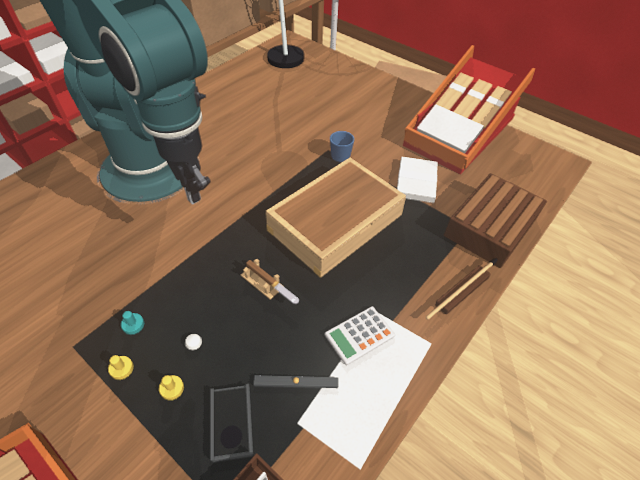

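View pics/z_side.png

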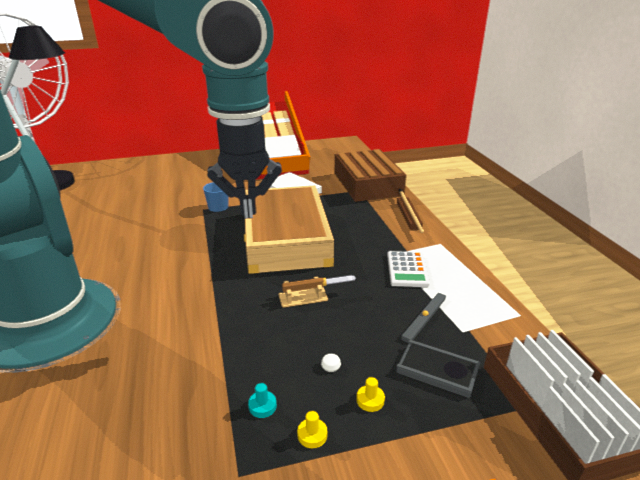

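The lid lies flat and shut, the spatula is on its rest and the bystanders haven't moved. Handing in.

```bash
python3 -c "
from rig import bot
print(bot.job_done())"
```

```text
the job is handed in; nothing more can be done
None
```

The job is done and handed in at about 55 s of the 210 s allowed. I pried the lid up with the spatula blade, opened it to its stop, and laid the spatula back on its rest. Then I pressed the large, round and small seals and the paste pot into their recesses and pushed the lid shut slowly. The oblong seal was not there this run.

**Last checks:**
- **Seals and pot:** before closing, the dies read z ≈ 22 mm, level with the lining. The grip tops were at about 55–56 mm and the pot top at about 38 mm, so all four were fully home.
- **Lid:** flat at z ≈ 76 mm. It went down the last stretch in steps of at most 5 mm, with about 15 N read at the end.
- **Spatula:** level on its rest, within about 1 mm of where it started by the wrist camera.
- **Look-alikes and other counter items:** all those I remeasured (not the tea cup or the paper slips) were within about 1–2 mm of where they started. No knock was seen.

**What disagreed:**
- The task says the front of the case faces world -y, but the cameras showed the slot on the +x side and the hinge towards the robot. I went by the cameras.
- The cameras differed by up to about 4 mm in y. I used the wrist camera, corrected by about 1 mm from the grasps.

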